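# Pass a bench pin through the height gauge with the loose crank

### The job

Lay the wooden bench pin flat on the gauge bed, lengthwise along it, between the brass pusher and the red bridge bar, and then fit the loose crank fully down on the square shaft end. Wind the crank clockwise (seen from above) by its red grip, several full turns, so that the pusher drives the pin under the bar until the whole pin is out on the far side; do not move the pusher with the fingers. Then take the crank off and stand it back on the black mat, hub down, leaving the pin where it came out and the hammer, brush and jar undisturbed.

Things in the scene. Friction and masses are not known exactly. Their poses are not given: they have to be found in the camera images.
- pin_center (a point): Centre (half-way up) of the loose bench pin: a light hardwood block 90 mm long (its x axis) x 52 mm wide (y) x 38 mm high (z), 0.1 to 0.25 kg, with a notch 16 mm wide and 29 mm deep sawn in the middle of its +x end. Starts flat on the bench. Either end may go first through the gauge.
- bar_mid (a point): Middle of the underside of the fixed gauge's red bridge bar; gauge axes: y = feed direction along the bed, x across, z up. Bed: 130 mm wide, no side rails, top 42 mm below this point and 30 mm above the bench, from y = -245 mm (gearbox on the first 70 mm) to +155 mm. Bar 12 mm thick along y; posts 94 mm apart inside; bar and posts end 68 mm above the bed.
- load_spot (a point): Point on the bed's top surface, mid-width, 66 mm before the middle of the bar: the centre of the pin belongs above it when loaded (10 mm or so either way along the bed still leaves room before the bar and pusher). Axes as bar_mid.
- pusher_face (a point): Middle of the front face of the brass pusher, a plate 70 mm wide, 14 mm thick along y, its top 30 mm above the bed, that slides along the bed towards +y (gauge axes) and fits under the bar. Moves only through the shaft.
- pusher (a joint): Travel of the pusher, m: 0 = 150 mm before the middle of the bar, starts at 0 to 0.02, stop at 0.184; grows towards and past the bar. 0.050 m per full clockwise turn of the shaft. With the pin against it, the whole pin is past the bar from about 0.158.
- feed_shaft (a joint): Angle of the upright square shaft, rad, growing clockwise seen from above (the direction that feeds); 0 to 2.5 at the start; stop at about 23. Turning it takes about 0.1 N m or a little less; it stays where it is left. At multiples of pi/2 its flats lie along the gauge's axes.
- shaft_top (a point): Top centre of the steel square shaft end, an 18 mm square standing 28 mm high (the top 6 mm is a cone) over the brass collar on the grey gearbox; it turns with the shaft, and its x and y axes are square to the flats.
- shaft_seat (a point): Centre of the upper face of the brass collar (44 mm in diameter, 85 mm above the bench) around the foot of the square: the hub's underside rests here when the crank is fully on. Fixed; axes as bar_mid.
- crank_hub (a point): Centre (half-way up) of the loose crank's dark steel hub: 36 mm square, 50 mm high, standing on the mat; crank 0.31 kg, balancing 9 mm from the hub axis. Underside: square socket 20.5 mm wide, 30 mm deep, sides parallel to the hub's. Crank axes: x along the arm (18 mm wide, 34 to 44 mm above the underside) from hub to grip, z up. Grip the hub across y.
- crank_socket (a point): Centre of the mouth of the socket, in the hub's underside (25 mm below crank_hub). Axes as crank_hub.
- crank_grip (a point): Point on the axis of the crank's red round grip, 65 mm from the hub axis along the arm, 70 mm above the hub's underside. The grip is an upright sleeve 26 mm in diameter, 46 to 92 mm above the underside; it spins freely, so it can be carried round in a circle without turning the hand.
- mat_mid (a point): Middle of the top of the black rubber mat, fixed, 180 mm (its x axis) x 120 mm (y), 3 mm thick, on which the crank stands at first and at last.
- hammer: Hammer lying on the bench, origin under its middle, handle towards its -x; leave alone.
- brush: Bench brush lying on the bench, handle towards its -x; leave alone.
- jar: Jar 56 mm in diameter, 60 mm high, blue cap, origin under its centre; leave alone.
- pin: The bench pin as a whole; origin at the centre of its underside, axes as pin_center.
- crank: The crank as a whole; origin and axes as crank_socket.
Things that resemble listed ones, but are neither listed nor needed, are in the scene too. Of the things shaped like the part that bears mat_mid, the black one is meant. Leave any green look-alike of the pin alone.

How it is judged (in metres and radians):
On the way, in this order (a step that is already met when the one before it is completed fails the run):
1. the pin lies flat and released on the bed, lengthwise, wholly between pusher and bar (z of pin_center in the frame of bar_mid between -0.028 and -0.018 m and x of pin_center in the frame of bar_mid between -0.045 and 0.045 m and y of pin_center in the frame of bar_mid below -0.048 m and y of pin_center in the frame of pusher_face above 0.043 m and angle between the x axis of pin_center and the y axis of bar_mid, either way round below 0.3 rad and contact force between the fingers and pin below 0.2 N), for 0.2 s.
2. the crank is fully down on the square shaft end, the pin not yet under the bar (distance between crank_socket and shaft_seat below 0.006 m and angle between crank_socket's own z axis and vertical below 0.12 rad and y of pin_center in the frame of bar_mid below -0.03 m), for 0.2 s.
3. with the crank on the shaft, the pusher has driven the whole pin past the bar (z of pin_center in the frame of bar_mid between -0.028 and -0.018 m and x of pin_center in the frame of bar_mid between -0.045 and 0.045 m and y of pin_center in the frame of bar_mid above 0.051 m and distance between crank_socket and shaft_seat below 0.006 m and angle between crank_socket's own z axis and vertical below 0.12 rad and value of joint pusher above 0.145 m and y of pin_center in the frame of pusher_face below 0.065 m), for 0.1 s.
At the end, for the whole second after the job is handed in: Pin flat on the bed, its centre over 51 mm past the bar's middle and within 45 mm of the centre line; pusher travel over 145 mm; crank hub down on the mat, hub centre within 85 x 58 mm of its middle, under 6 mm above it, within 0.12 rad of upright; crank and pin at rest (z of pin_center in the frame of bar_mid between -0.028 and -0.018 m and x of pin_center in the frame of bar_mid between -0.045 and 0.045 m and y of pin_center in the frame of bar_mid above 0.051 m and value of joint pusher above 0.145 m and x of crank_socket in the frame of mat_mid between -0.085 and 0.085 m and y of crank_socket in the frame of mat_mid between -0.058 and 0.058 m and z of crank_socket in the frame of mat_mid below 0.006 m and angle between crank_socket's own z axis and vertical below 0.12 rad and linear speed of each of crank, pin below 0.02 m/s); the robot touches nothing.
It fails at once if the pusher is pressed by the fingers with more than 3 N (contact force between the fingers and pusher above 3 N).
It fails at once if hammer, brush or jar is moved more than 30 mm (distance of any of hammer, brush, jar from where it was at the start of the episode above 0.03 m).
It also fails if it takes over 72 s, if anything falls off the work surface, if the arm or the gripper's body presses on something with over 40 N, if the wrist force passes 120 N, or if a joint passes its speed limit or range.

### The arm

A 6-joint arm with a two-finger parallel gripper is mounted at the origin on the work surface. World frame = base frame: x ahead of the robot, y to its left, z up, the work surface at z = 0. Lengths are in mm, angles in rad, forces in N, time in s.
With the tool pointing down it reaches from about 325 to 775 mm from the base axis. Payload 5.5 kg.
Tool frame: the origin (TCP) lies at the very end of the fingers, on their centre line; the grasp point (between the pads) lies 19 mm behind it; z points along the fingers, y is the direction in which the jaws open and shut (so a half turn about z gives the same grasp; the last joint's range is limited). The gripper opens to 88 mm and grips with 3 to 60 N. Pads are 20 mm wide; open, the fingers measure 115 mm over their backs; the gripper's body (75 mm by 178 mm) begins 61 mm behind the grasp point.
Start: joints at [1.291, 0.091, 1.231, -0, 1.82, -0.057], TCP at [132.58, 585.183, 222.631] pointing down, gripper open.
Joint ranges: [-2.87, 2.87], [-0.86, 2.18], [0.17, 2.46], [-1.51, 4.65], [0.06, 2.69], [-2.65, 2.65]. Speed limits (rad/s): [2.57, 2.57, 3.01, 3.14, 3.14, 3.14].

### API

Orientations are given as a unit quaternion [w, x, y, z].
In Python, from station import bot gives the robot as it stands. The module is installed in compiled form; this text tells all that it offers.
- The arm moves only by the tool arm_command, never from a script. Its argument "targets" is a list of rows, each a list of 5 numbers: the shift along the tool's x, y, z in m, then the turn about the tool's z in rad, then the closure in counts, from 0 (fully open) to 255 (shut). In form: [[tx, ty, tz, yaw, jaw], ...]. A call has 1 to 20 rows; each row shifts and turns the pose as measured when the row begins, along the tool's axes as they then stand; what a row does not reach is not made up. A row lasts 1/12 s, in which the tool goes at most 41.7 mm and 7.16 degrees, less where a joint would pass 70% of its speed; a pose out of reach is approached as far as the arm can. A call is refused whole if a number of a shift passes 0.0417 or a number of a turn 0.125, either way. A call with a gripper value outside its range is refused whole. The fingers move at their own pace and stop on an object; "newtons" is the grip in N (left out, the last holds). Time passes only in rows, so rows that do not move let the fingers close. It gives the time, the measured TCP pose, the force and the opening at its end, in the units of the state.
- bot.get_obs(): the state, without advancing time (a new reading comes with each control period).
- bot.get_image(name): name is "scene" or "top" or "wrist"; returns a dict with "pixels" (420x560x3 uint8, red, green, blue), "camera_matrix" (3x3 intrinsics, pixels), "camera_from_world" (4x4, takes a point from world to camera coordinates). Camera axes: x right, y down, z forward; pixel columns grow to the right and rows downward; lengths in mm; the calibration is good to about 2 mm. The wrist camera is an equidistant fisheye: a pixel r from the principal point sees the ray r / f radians off the axis. A picture is of the moment at which its call begins. There is no depth.
- bot.close_job(): hands the job in, once; it reports no verdict.
The state is a dict: "time": time; "joint_pos": joint angles; "qd": joint speeds; "tau": joint torques, N m; "position": TCP position; "tool_rot": TCP orientation; "wrist_force": force on the tool from outside, world axes, zero at the start; "ft_torque": the same for the moment, N m; "finger_gap": opening from 0.0 (shut) to 1.0 (fully open).
Only numpy, scipy, OpenCV 4.12 (cv2) and the standard library are available. Lean on these libraries where they do the work, as an engineer would, in place of code of your own. Each camera call takes 0.05 s, during which the arm holds its last target. There are 200 camera calls.

## Working session

There is one attempt and no reset: what is moved stays moved. The work goes in short steps, Python scripts to look and compute and a tool call to move; the robot and the scene stay as the last step left them, time stands still between calls to the robot, and variables do not carry over. Pictures are saved under pics/ and viewed, about 8 in all and at most 12, crops included, and the job is handed in when it is done.

Besides the shell and the picture viewer there is one more tool, called after "Request:" as name(argument=value, ...) on one line, values as JSON. arm_command: Moves the arm, as the interface text tells. Its arguments: {"type":"object","properties":{"targets":{"type":"array","items":{"type":"array","items":{"type":"number"}}},"newtons":{"type":"number"}},"required":["targets"]}

```bash
mkdir -p pics; cat > h.py <<'E'
import numpy as np, cv2
from station import bot
def grab(n):
    d=bot.get_image(n); np.savez(f'/tmp/{n}.npz',**d); return d
def load(n): return dict(np.load(f'/tmp/{n}.npz'))
def save(d,fn,crop=None,s=1):
    p=d['pixels'][:,:,::-1]
    if crop: p=p[crop[1]:crop[3],crop[0]:crop[2]]
    cv2.imwrite('pics/'+fn,cv2.resize(p,None,fx=s,fy=s,interpolation=cv2.INTER_CUBIC))
def ray(d,u,v,fish=False):
    K=d['camera_matrix'];T=d['camera_from_world']
    x=(u-K[0,2])/K[0,0];y=(v-K[1,2])/K[1,1]
    if fish:
        r=np.hypot(x,y);c=np.array([np.sin(r)*x/max(r,1e-9),np.sin(r)*y/max(r,1e-9),np.cos(r)])
    else: c=np.array([x,y,1.])
    R=T[:3,:3];return -R.T@T[:3,3],R.T@c
def onz(d,u,v,z,fish=False):
    o,r=ray(d,u,v,fish);return o+r*(z-o[2])/r[2]
def proj(d,p,fish=False):
    K=d['camera_matrix'];T=d['camera_from_world'];c=T[:3,:3]@np.array(p,float)+T[:3,3]
    if fish:
        rr=np.hypot(c[0],c[1]);t=np.arctan2(rr,c[2]);x,y=c[0]/rr*t,c[1]/rr*t
    else:x,y=c[0]/c[2],c[1]/c[2]
    return np.array([K[0,0]*x+K[0,2],K[1,1]*y+K[1,2]])
def blobs(d,lo,hi,amin=60):
    """HSV mask -> list (area, minAreaRect)"""
    h=cv2.cvtColor(d['pixels'],cv2.COLOR_RGB2HSV);m=cv2.inRange(h,np.array(lo),np.array(hi))
    cs,_=cv2.findContours(m,cv2.RETR_EXTERNAL,cv2.CHAIN_APPROX_NONE)
    return sorted([(cv2.contourArea(c),cv2.minAreaRect(c),c) for c in cs if cv2.contourArea(c)>amin],key=lambda a:-a[0])
E
python3 - <<'E'
from h import *
for n in('top','scene','wrist'):
    d=grab(n); print(n,d['camera_matrix'].round(1).tolist(),np.linalg.inv(d['camera_from_world']).round(2).tolist())
a=load('top');save(a,'top1.png',s=1.42);save(load('scene'),'scene1.png',s=1.42)
print(bot.get_obs())
E
```

```text
top [[465.0, 0.0, 266.2], [0.0, 465.0, 207.3], [0.0, 0.0, 1.0]] [[0.03, -0.98, 0.19, 252.52], [-1.0, -0.03, 0.0, -151.64], [0.0, -0.19, -0.98, 1484.58], [0.0, 0.0, 0.0, 1.0]]
scene [[511.7, 0.0, 286.9], [0.0, 511.7, 208.2], [0.0, 0.0, 1.0]] [[-0.72, 0.43, -0.55, 1336.13], [0.69, 0.42, -0.59, 726.69], [-0.02, -0.8, -0.6, 981.15], [0.0, 0.0, 0.0, 1.0]]
wrist [[325.2, 0.0, 276.8], [0.0, 325.2, 208.7], [0.0, 0.0, 1.0]] [[0.22, 0.94, 0.26, 60.22], [0.98, -0.21, -0.06, 600.38], [-0.0, 0.27, -0.96, 383.4], [0.0, 0.0, 0.0, 1.0]]
{'time': 0.15, 'joint_pos': array([ 1.29134916e+00,  9.16634782e-02,  1.23160891e+00,  1.43139172e-05,
        1.81980452e+00, -5.67406815e-02]), 'qd': array([ 0.00099656, -0.00097408, -0.00404201, -0.00063014, -0.00211136,
        0.0004721 ]), 'tau': array([ 1.57973107e-03, -4.47046745e+01, -4.06907451e+01,  6.98795007e-02,
        2.75263988e-02, -1.45129284e-04]), 'position': array([132.47963565, 584.95695193, 221.78026586]), 'tool_rot': array([-1.31000228e-04,  1.11121483e-01,  9.93806553e-01, -7.30506865e-04]), 'wrist_force': array([-0.17002949, -0.68389027,  0.3049685 ]), 'ft_torque': array([-0.03897512, -0.0283904 , -0.05791064]), 'finger_gap': 1.0002671265186291}
```

View pics/top1.png

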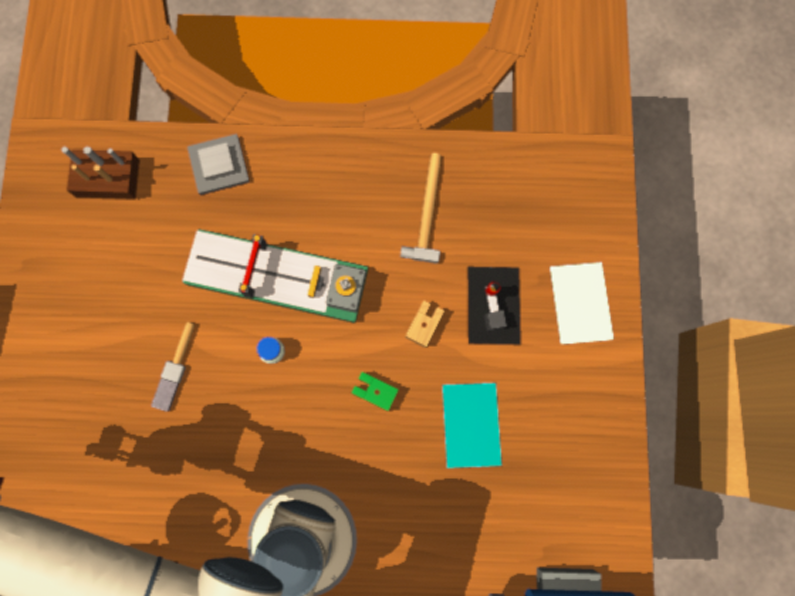

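View pics/scene1.png

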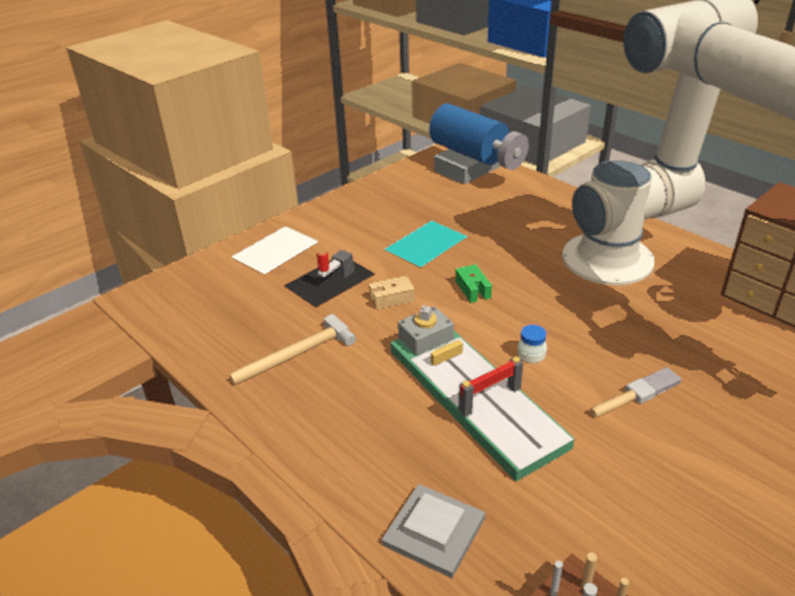

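The top view (pixels in the enlarged image) shows the pin at (427,324), crank hub (496,318) with its grip up-image at (492,290), and mat (494,305). The shaft is at (346,286), pusher (316,281), red bar (251,265) and jar (270,349). The scene view agrees.

```bash
python3 - <<'E'
from h import *
d=load('top');s=load('scene');k=560/795
def show(n,lst,z):
    for a,r,c in lst:
        b=cv2.boxPoints(r);P=np.array([onz(d,u,v,z)[:2] for u,v in b]);
        e=P[1]-P[0],P[2]-P[1];L=[np.linalg.norm(x) for x in e]
        ang=[np.degrees(np.arctan2(x[1],x[0])) for x in e]
        print(n,int(a),'px',np.round(r[0],1),'ctr',P.mean(0).round(1),'L',np.round(L,1),'ang',np.round(ang,1))
show('red',blobs(d,(0,200,120),(4,255,255),20),98)
show('mat',blobs(d,(0,0,0),(180,255,45),500)[:5],3)
show('bed',blobs(d,(0,0,170),(180,40,255),200)[:5],30)
show('pin',[b for b in blobs(d,(12,60,150),(25,160,255),150) if 270<b[1][0][0]<330 and 200<b[1][0][1]<250],38)
show('brass',blobs(d,(18,150,120),(30,255,255),20)[:6],75)
for n,(u,v),z in[('shaft',(346,284),110),('hub',(496,318),53),('grip',(492,289),95),('jar',(270,349),60)]:print(n,onz(d,u*k,v*k,z).round(1))
save(d,'topc.png',(225,170,380,260),5)
E
```

```text
red 62 px [176.6 184.4] ctr [581.8 127. ] L [93.8  9.8] ang [ -11.2 -103.9]
mat 1665 px [347.5 214.5] ctr [ 521.7 -412.9] L [108.  167.8] ang [-88.3 179.4]
bed 1870 px [409.5 213.1] ctr [ 527.2 -605.4] L [118.1 179.6] ang [ -80. -174.]
bed 1190 px [152.8 183.8] ctr [597.5 217.4] L [118.4 132.7] ang [  -7.7 -101.3]
bed 905 px [210.7 196.8] ctr [560.6  29.4] L [118.4 144.7] ang [  -9.  -101.3]
bed 675 px [ 27.4 411.5] ctr [-98.8 533. ] L [ 47.9 188.5] ang [ -11.2 -104.6]
bed 387 px [151.  112.1] ctr [840.9 241.5] L [70.4 69.6] ang [ -73.1 -162.8]
pin 353 px [298.7 227.6] ctr [ 468.2 -253.3] L [89.8 50.7] ang [ -25.1 -115.4]
brass 312 px [298.9 227.7] ctr [ 462.4 -251.3] L [84.8 48. ] ang [ -25.1 -115.4]
brass 127 px [243. 201.] ctr [540.5 -76.9] L [37.2 37.9] ang [ -88.3 -177.9]
brass 67 px [220.9 197.7] ctr [548.8  -8.3] L [67.2 12.9] ang [ -11.  -102.6]
brass 26 px [127.5 241. ] ctr [406.  269.1] L [82.7  6.9] ang [ -13.7 -106.6]
brass 26 px [297.6 165. ] ctr [ 661.1 -243.8] L [52.2  8.2] ang [ -5.9 -95.7]
shaft [536.3 -80.9 110. ]
hub [ 481.8 -409.8   53. ]
grip [ 537.9 -393.9   95. ]
jar [398.3  80.3  60. ]
```

View pics/topc.png

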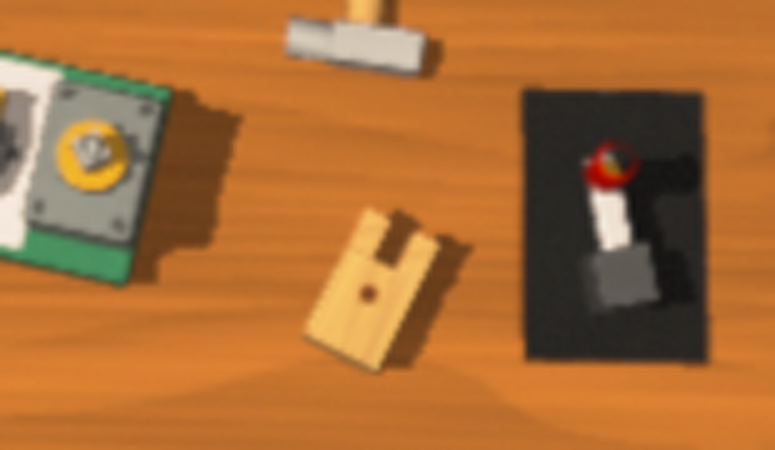

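Nothing needed is hidden. The notch end points to about -25°, the feed direction is about 78.5°, and the load spot is near (568,62). I'm heading for a midpoint between the shaft, pin and crank for one close look.

Request:
arm_command(targets=[[-0.024, -0.0297, 0, 0, 0], [-0.024, -0.0297, 0, 0, 0], [-0.024, -0.0297, 0, 0, 0], [-0.024, -0.0297, 0, 0, 0], [-0.024, -0.0297, 0, 0, 0], [-0.024, -0.0297, 0, 0, 0], [-0.024, -0.0297, 0, 0, 0], [-0.024, -0.0297, 0, 0, 0], [-0.024, -0.0297, 0, 0, 0], [-0.024, -0.0297, 0, 0, 0], [-0.024, -0.0297, 0, 0, 0], [-0.024, -0.0297, 0, 0, 0], [-0.024, -0.0297, 0, 0, 0], [-0.024, -0.0297, 0, 0, 0], [-0.024, -0.0297, 0, 0, 0], [-0.024, -0.0297, 0, 0, 0], [-0.024, -0.0297, 0, 0, 0], [-0.024, -0.0297, 0, 0, 0], [0, 0, 0, 0.1, 0], [0, 0, 0, 0.115, 0]])

```text
time: 1.82
position: [444.5, -62.6, 214.2]
tool_rot: [-0.001, 0.216, 0.976, -0.007]
wrist_force: [-0.2, 0.3, 0.8]
finger_gap: 1.003
```

```bash
cat >> h.py <<'E'
def pose():
    o=bot.get_obs();w,x,y,z=o['tool_rot'];from scipy.spatial.transform import Rotation as Ro
    R=Ro.from_quat([x,y,z,w]).as_matrix();return o,o['position'],R
def st():
    o,p,R=pose();print('t',round(o['time'],2),'p',p.round(1),'jaw',round(np.degrees(np.arctan2(R[1,1],R[0,1])),1),'tilt',np.degrees(np.arccos(-R[2,2])).round(2),'F',o['wrist_force'].round(1),'gap',round(o['finger_gap']*88,1),'j6',o['joint_pos'][5].round(2))
def go(goal,jaw=None):
    """print tool shift (mm) and yaw to goal"""
    o,p,R=pose();st();d=R.T@(np.array(goal,float)-p);s='shift mm %s'%d.round(1)
    if jaw is not None:
        a=np.arctan2(R[1,1],R[0,1]);t=-(np.radians(jaw)-a);t=(t+np.pi/2)%np.pi-np.pi/2;s+=' yaw %.3f'%t
    print(s,'dist %.0f'%np.linalg.norm(d))
E
python3 - <<'E'
from h import *
st();d=grab('wrist');save(d,'w1.png',s=1.42);grab('top')
E
```

```text
t 1.82 p [444.5 -62.6 214.2] jaw 65.0 tilt 0.85 F [-0.2  0.3  0.8] gap 88.3 j6 -1.34
```

View pics/w1.png

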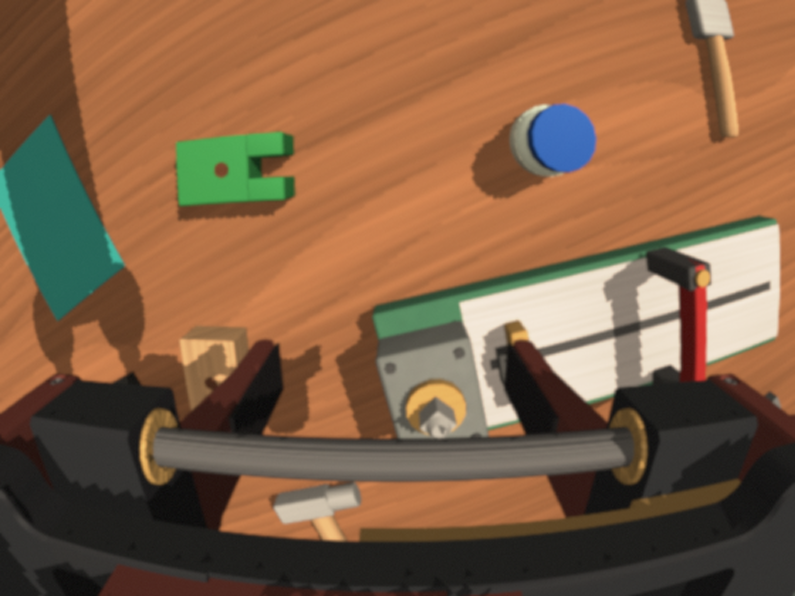

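The wrist view shows the pin partly behind the left finger at (213,370), the shaft top at (438,418), and the jar and green look-alike well apart. Next I go down over the pin.

```bash
python3 - <<'E'
from h import *
go((468,-253,60),64.9)
E
```

```text
t 1.92 p [444.2 -61.6 214.1] jaw 65.3 tilt 0.86 F [0.5 0.4 0.1] gap 88.0 j6 -1.35
shift mm [-101.5 -161.6  156.6] yaw 0.007 dist 247
```

Request:
arm_command(targets=[[-0.0142, -0.0226, 0.012, 0.007, 0], [-0.0142, -0.0226, 0.018, 0, 0], [-0.0142, -0.0226, 0.018, 0, 0], [-0.0142, -0.0226, 0.018, 0, 0], [-0.0142, -0.0226, 0.018, 0, 0], [-0.0142, -0.0226, 0.018, 0, 0], [-0.0142, -0.0226, 0.018, 0, 0], [0, 0, 0, 0, 0]])

```text
time: 2.58
position: [472.5, -249.2, 94.4]
tool_rot: [0.002, 0.195, 0.981, -0.006]
wrist_force: [-0.8, 1.1, -0.3]
finger_gap: 0.997
```

```bash
python3 - <<'E'
from h import *
go((468,-253,7),64.9)
d=grab('wrist');save(d,'w2.png',s=1.42)
for k in[(468,-253,38)]:
  a=np.radians(-25.1);x=np.array([np.cos(a),np.sin(a),0]);y=np.array([-x[1],x[0],0])
  print([(1.42*proj(d,np.array(k)+sx*45*x+sy*26*y,True)).round() for sx,sy in((1,1),(1,-1),(-1,-1),(-1,1))])
E
```

```text
t 2.58 p [ 472.5 -249.2   94.4] jaw 67.5 tilt 0.76 F [-0.8  1.1 -0.3] gap 87.8 j6 -1.72
shift mm [ 3.3 -4.2 87.4] yaw 0.046 dist 88
[array([431., 397.]), array([334., 393.]), array([335., 223.]), array([444., 228.])]
```

View pics/w2.png

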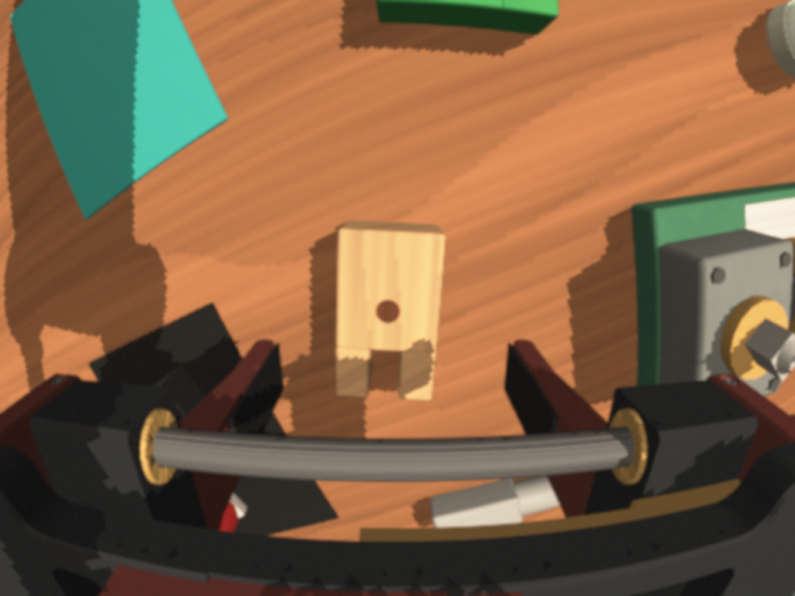

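The projected corners match the pin's outline in the image within 2 mm. Going down and gripping.

Request:
arm_command(targets=[[0.002, -0.002, 0.017, 0.023, 0], [0.001, -0.002, 0.017, 0.023, 0], [0, 0, 0.017, 0, 0], [0, 0, 0.017, 0, 0], [0, 0, 0.01, 0, 0], [0, 0, 0.006, 0, 0], [0, 0, 0, 0, 0], [0, 0, 0, 0, 150], [0, 0, 0, 0, 150], [0, 0, 0, 0, 150], [0, 0, 0, 0, 150], [0, 0, 0, 0, 150]], newtons=25)

```text
time: 3.63
position: [475.5, -244.4, 21.6]
tool_rot: [0.011, 0.205, 0.979, -0.007]
wrist_force: [-0.1, -0.8, -0.4]
finger_gap: 0.657
```

```bash
python3 - <<'E'
from h import *
go((468,-253,110),65)
E
```

```text
t 3.63 p [ 475.5 -244.4   21.6] jaw 66.3 tilt 1.47 F [-0.1 -0.8 -0.4] gap 57.8 j6 -1.69
shift mm [  1.3 -11.6 -88.3] yaw 0.023 dist 89
```

The rows fall a little short, so I'm correcting and going lower before gripping.

Request:
arm_command(targets=[[0, -0.005, 0, 0.01, 0], [0, -0.004, 0.004, 0.01, 0], [0.001, -0.002, 0.006, 0, 0], [0, 0, 0.004, 0, 0], [0, 0, 0.002, 0, 0], [0, 0, 0, 0, 180], [0, 0, 0, 0, 180], [0, 0, 0, 0, 180], [0, 0, 0, 0, 180], [0, 0, 0, 0, 180], [0, 0, 0, 0, 180], [0, 0, 0, 0, 180]], newtons=25)

```text
time: 4.63
position: [470.1, -255.3, 4.2]
tool_rot: [0.011, 0.216, 0.976, -0.006]
wrist_force: [-0.2, -0.3, -0.7]
finger_gap: 0.591
```

```bash
python3 - <<'E'
from h import *
st()
E
```

```text
t 4.63 p [ 470.1 -255.3    4.2] jaw 65.0 tilt 1.46 F [-0.2 -0.3 -0.7] gap 52.0 j6 -1.69
```

Gripped at 52.0 mm. Lifting while turning the pin towards the gauge direction.

Request:
arm_command(targets=[[0, 0, -0.012, 0, 180], [0, 0, -0.013, 0.113, 180], [0, 0, -0.013, 0.113, 180], [0, 0, -0.013, 0.113, 180], [0, 0, -0.013, 0.113, 180], [0, 0, -0.013, 0.113, 180], [0, 0, -0.013, 0.113, 180], [0, 0, -0.013, 0.113, 180], [0, 0, -0.013, 0.113, 180], [0, 0, -0.013, 0.113, 180], [0, 0, -0.012, 0.113, 180], [0, 0, 0, 0.113, 180], [0, 0, 0, 0.1, 180], [0, 0, 0, 0, 180]])

```text
time: 5.8
position: [464.5, -252.5, 161.1]
tool_rot: [0.013, 0.797, 0.603, 0.001]
wrist_force: [0.0, -0.1, -2.2]
finger_gap: 0.59
```

```bash
python3 - <<'E'
from h import *
go((568,62,135),-11.5)
E
```

```text
t 5.8 p [ 464.5 -252.5  161.1] jaw -15.8 tilt 1.46 F [ 0.  -0.1 -2.2] gap 51.9 j6 -0.28
shift mm [331.1  13.6  22. ] yaw -0.074 dist 332
```

Request:
arm_command(targets=[[0.02, 0.001, 0, -0.03, 180], [0.033, 0.001, 0, -0.04, 180], [0.033, 0.001, 0, 0, 180], [0.033, 0.001, 0, 0, 180], [0.033, 0.001, 0, 0, 180], [0.033, 0.001, 0, 0, 180], [0.033, 0.001, 0, 0, 180], [0.033, 0.001, 0, 0, 180], [0.033, 0.001, 0, 0, 180], [0.018, 0.001, 0.005, 0, 180], [0.01, 0, 0.01, 0, 180], [0, 0, 0, 0, 180], [0, 0, 0, 0, 180]])

```text
time: 6.88
position: [535.6, 62.6, 143.7]
tool_rot: [0.014, 0.763, 0.647, -0.001]
wrist_force: [-0.1, -0.1, -1.6]
finger_gap: 0.594
```

```bash
python3 - <<'E'
from h import *
go((568,62,40),-11.5)
d=grab('wrist');save(d,'w3.png',s=1.42)
E
```

```text
t 6.88 p [535.6  62.6 143.7] jaw -9.4 tilt 1.57 F [-0.1 -0.1 -1.6] gap 52.2 j6 0.23
shift mm [  6.7  30.  104.2] yaw 0.036 dist 109
```

View pics/w3.png

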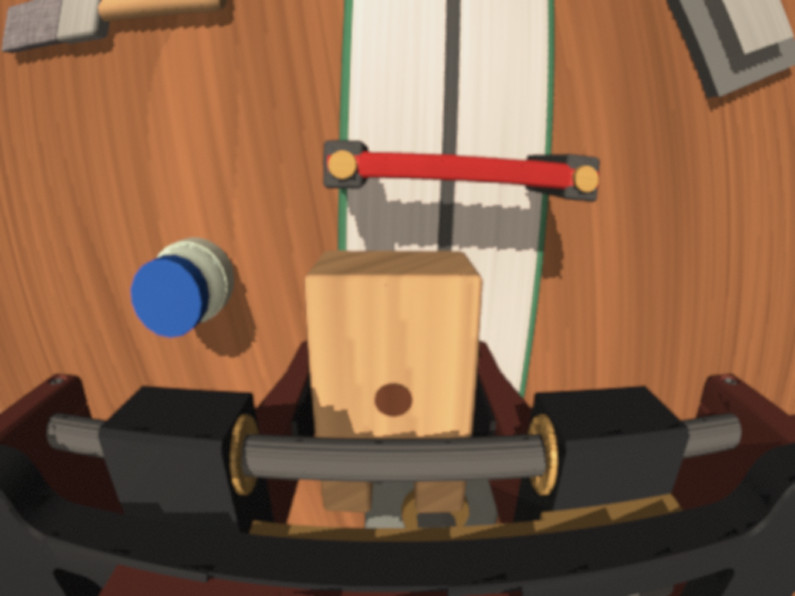

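The view shows the pin held straight, with post caps at (342,164) and (586,178) and the bed's groove from (453,5) to (447,245). I'll locate the gauge from these.

```bash
python3 - <<'E'
from h import *
d=load('wrist');f=lambda u,v,z:onz(d,u/1.42,v/1.42,z,True)[:2]
a,b=f(342,164,100),f(586,178,100);m=(a+b)/2;print('caps',a,b,'mid',m,np.linalg.norm(b-a),np.degrees(np.arctan2(*(b-a)[::-1])))
g,h=f(447,245,30),f(453,5,30);print('groove',g,h,np.degrees(np.arctan2(*(h-g)[::-1])))
r=max(blobs(d,(0,180,80),(6,255,255),200),key=lambda b:b[0]);print('bar',f(*(1.42*np.array(r[1][0])),98))
t=np.radians(78.5);u=np.array([np.cos(t),np.sin(t)]);L=m-66*u;print('load',L)
go((*L,40),-11.5)
E
```

```text
caps [526.28686477 140.08079533] [636.67114084 118.63234631] mid [581.47900281 129.35657082] 112.4487633082546 -10.995958311841699
groove [573.82677166  82.46296883] [600.68397678 227.92126801] 79.53880903131754
bar [579.16690969 129.33676982]
load [568.32071913  64.68154032]
t 6.93 p [535.4  62.2 143.3] jaw -9.5 tilt 1.53 F [-0.3 -0.3 -2.6] gap 51.9 j6 0.23
shift mm [  9.8  30.1 103.7] yaw 0.035 dist 108
```

Request:
arm_command(targets=[[0.003, 0.009, 0, 0.014, 180], [0.003, 0.01, 0.01, 0.014, 180], [0.002, 0.008, 0.015, 0, 180], [0, 0.002, 0.018, 0, 180], [0, 0, 0.018, 0, 180], [0, 0, 0.014, 0, 180], [0, 0, 0.006, 0, 180], [0, 0, 0, 0, 180], [0, 0, 0, 0, 180]])

```text
time: 7.68
position: [568.6, 48.1, 64.1]
tool_rot: [0.016, 0.776, 0.631, -0.001]
wrist_force: [-0.1, 0.4, -2.1]
finger_gap: 0.59
```

```bash
python3 - <<'E'
from h import *
go((568.5,63.7,35),-11)
E
```

```text
t 7.68 p [568.6  48.1  64.1] jaw -11.8 tilt 1.89 F [-0.1  0.4 -2.1] gap 51.9 j6 0.25
shift mm [15.9 -3.9 28.6] yaw -0.014 dist 33
```

Request:
arm_command(targets=[[0.006, -0.002, 0.005, -0.007, 180], [0.006, -0.002, 0.006, -0.007, 180], [0.003, 0, 0.006, 0, 180], [0.001, 0, 0.005, 0, 180], [0, 0, 0.003, 0, 180], [0, 0, 0, 0, 180]])

```text
time: 8.18
position: [570.2, 65.2, 40.6]
tool_rot: [0.018, 0.771, 0.637, 0.001]
wrist_force: [0.5, -0.5, -2.7]
finger_gap: 0.591
```

```bash
python3 - <<'E'
from h import *
go((568.5,63.7,34.2),-11);print(pose()[2].round(3).tolist())
E
```

```text
t 8.18 p [570.2  65.2  40.6] jaw -10.9 tilt 2.1 F [ 0.5 -0.5 -2.7] gap 52.0 j6 0.26
shift mm [-1.7 -1.6  6.4] yaw 0.002 dist 7
[[0.19, 0.982, 0.025], [0.982, -0.189, -0.026], [-0.021, 0.03, -0.999]]
```

Request:
arm_command(targets=[[0, 0, 0.003, 0, 180], [0, 0, 0.003, 0, 180], [0, 0, 0.001, 0, 180], [0, 0, 0, 0, 180], [0, 0, 0, 0, 110], [0, 0, 0, 0, 70], [0, 0, 0, 0, 40], [0, 0, 0, 0, 20], [0, 0, 0, 0, 0], [0, 0, 0, 0, 0], [0, 0, 0, 0, 0]])

```text
time: 9.1
position: [572.4, 65.0, 36.5]
tool_rot: [0.02, 0.771, 0.637, 0.004]
wrist_force: [-0.2, -0.4, 0.3]
finger_gap: 0.984
```

```bash
python3 - <<'E'
from h import *
go((568.5,63.7,150),-11)
E
```

```text
t 9.1 p [572.4  65.   36.5] jaw -10.9 tilt 2.33 F [-0.2 -0.4  0.3] gap 86.6 j6 0.26
shift mm [  -4.3    0.5 -113.5] yaw 0.002 dist 114
```

Pin released. Lifting and backing off along the gauge, with a look at the loaded pin and the shaft from above.

Request:
arm_command(targets=[[0, 0, -0.01, 0, 0], [0, 0, -0.025, 0, 0], [0, 0, -0.03, 0, 0], [0, 0, -0.03, 0, 0], [0, 0, -0.025, 0, 0], [-0.02, 0, -0.006, 0, 0], [-0.03, 0, 0, 0, 0], [-0.03, 0, 0, 0, 0], [-0.03, 0, 0, 0, 0], [-0.03, 0, 0, 0, 0], [-0.03, 0, 0, 0, 0], [-0.03, 0, 0, 0, 0], [-0.01, 0, 0, 0, 0], [0, 0, 0, 0, 0], [0, 0, 0, 0, 0]])

```text
time: 10.35
position: [526.9, -144.5, 185.8]
tool_rot: [0.024, 0.77, 0.638, 0.007]
wrist_force: [-0.7, 0.6, -0.1]
finger_gap: 1.004
```

```bash
python3 - <<'E'
from h import *
st();d=grab('wrist');save(d,'w4.png',s=1.42);print(proj(d,(540,-80,113),True)*1.42)
E
```

```text
t 10.35 p [ 526.9 -144.5  185.8] jaw -10.6 tilt 2.88 F [-0.7  0.6 -0.1] gap 88.4 j6 -0.14
[389.13813804 181.34333011]
```

View pics/w4.png

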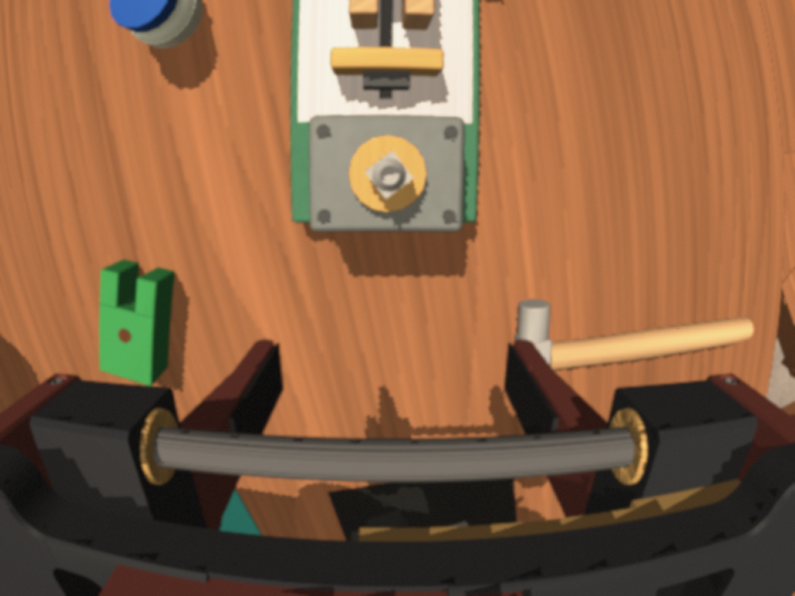

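The pin lies straight ahead of the pusher (plate at (387,60)), and the shaft is at (390,175). I'm cropping the shaft to read its angle and watching the tool tilt.

```bash
python3 - <<'E'
from h import *
d=load('wrist');save(d,'w4c.png',(235,80,315,160),7.5);print(pose()[2].round(3).tolist())
t=load('top')
s=grab('scene')
E
```

```text
[[0.185, 0.982, 0.041], [0.983, -0.184, -0.029], [-0.02, 0.046, -0.999]]
```

View pics/w4c.png

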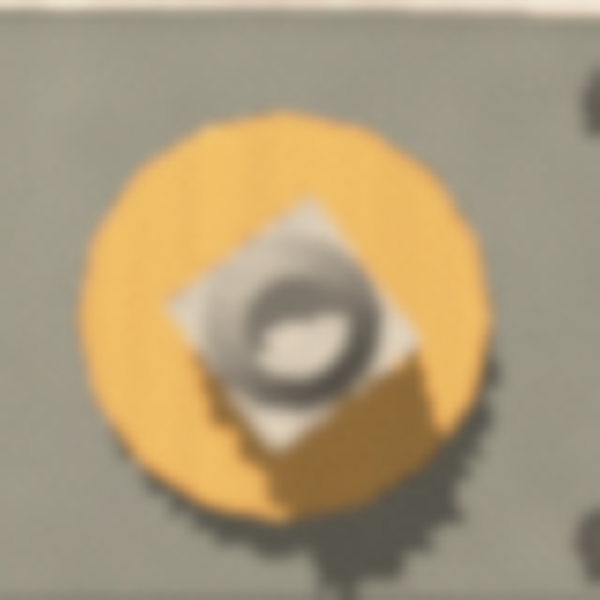

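```bash
python3 - <<'E'
from h import *
d=load('wrist');f=lambda u,v,z:onz(d,235+u/7.5-.5+.07,80+v/7.5-.5+.07,z,True)[:2]
P=np.array([f(*c,107) for c in((308,195),(418,340),(280,452),(168,308))]);print(P.round(1).tolist(),'ctr',P.mean(0).round(1))
for i in range(4):
    e=P[(i+1)%4]-P[i];print(np.linalg.norm(e).round(1),np.degrees(np.arctan2(e[1],e[0])).round(1))
print('collar',f(285,318,85))
# gearbox screws? pusher face, green etc skipped
t=load('top');s=load('scene')
def tri(p,q):
    o1,r1=ray(t,*p);o2,r2=ray(s,*q);A=np.stack([r1,-r2],1);x=np.linalg.lstsq(A,o2-o1,rcond=None)[0];return (o1+r1*x[0]+o2+r2*x[1])/2,np.linalg.norm(o1+r1*x[0]-o2-r2*x[1])
c=np.array([225,170])
hub=np.array([(594,250),(650,247),(660,297),(603,308)])/5.+c
H=np.array([onz(t,*h,53)[:2] for h in hub]);print('hub top',H.round(1).tolist(),H.mean(0))
print('grip',onz(t,*(np.array((613,165))/5+c),95)[:2])
go((482,-410,120),-74)
E
```

```text
[[544.3, -64.5], [552.2, -80.4], [537.0, -88.8], [529.0, -72.8]] ctr [540.6 -76.6]
17.8 -63.6
17.4 -151.2
17.9 116.6
17.4 28.4
collar [540.49239942 -76.63343756]
hub top [[493.9, -392.4], [496.9, -427.4], [465.6, -433.4], [457.6, -398.0]] [ 478.50239422 -412.81154283]
grip [ 539.75739225 -397.08087608]
t 10.45 p [ 527.2 -143.5  185.6] jaw -10.5 tilt 2.87 F [-0.1  0.4 -0.4] gap 87.9 j6 -0.14
shift mm [-268.9    1.3   71.2] yaw 1.108 dist 278
```

Shaft centre is (540.6,-76.6), matching the collar, with flats at 27.5°. Now to above the crank, turning on the way.

Request:
arm_command(targets=[[-0.022, 0, 0, 0.09, 0], [-0.027, 0.002, 0, 0.108, 0], [-0.026, 0.005, 0, 0.108, 0], [-0.026, 0.008, 0, 0.108, 0], [-0.025, 0.011, 0, 0.108, 0], [-0.023, 0.014, 0, 0.108, 0], [-0.022, 0.016, 0, 0.108, 0], [-0.02, 0.018, 0, 0.108, 0], [-0.017, 0.02, 0, 0.108, 0], [-0.011, 0.016, 0, 0.1, 0], [0, 0, 0, 0, 0], [0, 0, 0, 0, 0]])

```text
time: 11.45
position: [487.3, -386.2, 188.0]
tool_rot: [0.012, 0.988, 0.155, 0.019]
wrist_force: [0.6, -0.2, 0.5]
finger_gap: 0.997
```

```bash
python3 - <<'E'
from h import *
go((480,-412,120),-74);print(pose()[2].round(3).tolist())
d=grab('wrist');save(d,'w5.png',s=1.42)
E
```

```text
t 11.45 p [ 487.3 -386.2  188. ] jaw -72.2 tilt 2.64 F [ 0.6 -0.2  0.5] gap 87.7 j6 0.53
shift mm [-17.2  20.2  68.1] yaw 0.032 dist 73
[[0.951, 0.306, 0.042], [0.307, -0.951, -0.019], [0.034, 0.031, -0.999]]
```

View pics/w5.png

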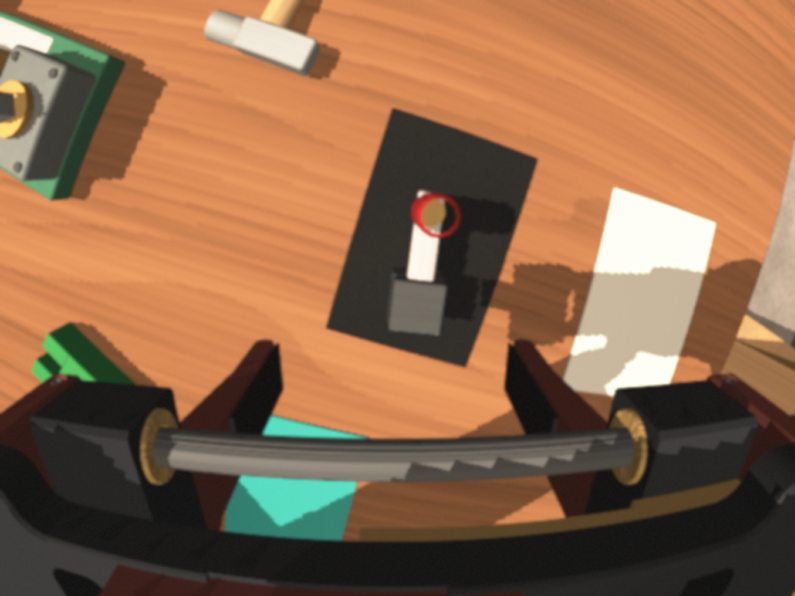

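The view shows the hub's top corners near (393,279),(446,281),(441,335),(389,330), the grip's top ring at (436,215), and the mat corners. I'm converting these to world positions.

```bash
python3 - <<'E'
from h import *
d=load('wrist');f=lambda u,v,z:onz(d,u/1.42,v/1.42,z,True)[:2]
P=np.array([f(*c,53) for c in((393,279),(446,281),(441,335),(389,330))]);C=P.mean(0);print(P.round(1).tolist(),C)
for i in range(4):
    e=P[(i+1)%4]-P[i];print(np.linalg.norm(e).round(1),np.degrees(np.arctan2(e[1],e[0])).round(1))
g=f(436,215,95);print('grip',g,np.linalg.norm(g-C),np.degrees(np.arctan2(*(g-C)[::-1])))
M=np.array([f(*c,3) for c in((393,109),(536,158),(466,366),(328,328))]);print('mat',M.mean(0),M.round(0).tolist())
go((*C,80),-71)
E
```

```text
[[494.8, -388.8], [504.2, -422.9], [467.4, -432.3], [460.3, -397.0]] [ 481.67420854 -410.22915142]
35.4 -74.6
37.9 -165.7
36.0 101.5
35.4 13.5
grip [ 544.59103054 -396.60036641] 64.37600695267375 12.222345213383162
mat [ 521.7386338  -413.07401396] [[609.0, -353.0], [611.0, -470.0], [434.0, -473.0], [432.0, -356.0]]
t 11.5 p [ 487.3 -385.9  187.9] jaw -72.1 tilt 2.63 F [-0.5  0.5 -1.2] gap 88.1 j6 0.53
shift mm [-16.6  18.1 108. ] yaw -0.020 dist 111
```

Request:
arm_command(targets=[[-0.007, 0.007, 0.015, 0.035, 0], [-0.006, 0.006, 0.025, 0.035, 0], [-0.002, 0.003, 0.025, 0, 0], [0, 0, 0.025, 0, 0], [0, 0, 0.01, 0, 0], [0, 0, 0, 0, 0]])

```text
time: 12.0
position: [488.8, -398.4, 88.4]
tool_rot: [0.013, 0.991, 0.131, 0.023]
wrist_force: [0.5, 0.7, -0.9]
finger_gap: 0.998
```

```bash
python3 - <<'E'
from h import *
go((481.5,-410.3,19),-76.6)
E
```

```text
t 12.0 p [ 488.8 -398.4   88.4] jaw -74.9 tilt 3.0 F [ 0.5  0.7 -0.9] gap 87.8 j6 0.56
shift mm [-13.    7.4  69.1] yaw 0.029 dist 71
```

Request:
arm_command(targets=[[-0.006, 0.004, 0.01, 0.015, 0], [-0.005, 0.003, 0.016, 0.015, 0], [-0.003, 0.001, 0.018, 0, 0], [-0.001, 0, 0.015, 0, 0], [0, 0, 0.008, 0, 0], [0, 0, 0.003, 0, 0], [0, 0, 0, 0, 0]])

```text
time: 12.58
position: [484.1, -411.5, 23.5]
tool_rot: [0.017, 0.992, 0.119, 0.027]
wrist_force: [0.1, 0.6, -0.3]
finger_gap: 0.999
```

```bash
python3 - <<'E'
from h import *
go((481.5,-410.3,19),-76.6)
E
```

```text
t 12.58 p [ 484.1 -411.5   23.5] jaw -76.4 tilt 3.65 F [ 0.1  0.6 -0.3] gap 87.9 j6 0.56
shift mm [-2.4 -2.   4.3] yaw 0.004 dist 5
```

Request:
arm_command(targets=[[-0.002, -0.001, 0.003, 0, 60], [-0.001, 0, 0, 0, 120], [0, 0, 0, 0, 200], [0, 0, 0, 0, 230], [0, 0, 0, 0, 230], [0, 0, 0, 0, 230], [0, 0, 0, 0, 230], [0, 0, 0, 0, 230]], newtons=40)

```text
time: 13.25
position: [483.0, -412.9, 26.2]
tool_rot: [0.02, 0.992, 0.119, 0.029]
wrist_force: [-2.0, 2.1, -1.2]
finger_gap: 0.43
```

```bash
python3 - <<'E'
from h import *
st();print(pose()[2].round(3).tolist())
E
```

```text
t 13.25 p [ 483.  -412.9   26.2] jaw -76.3 tilt 4.08 F [-2.   2.1 -1.2] gap 37.9 j6 0.56
[[0.97, 0.236, 0.063], [0.238, -0.971, -0.033], [0.054, 0.047, -0.997]]
```

Gripped. Lifting straight up, with the turn to the shaft's flat angle.

Request:
arm_command(targets=[[0.001, 0.001, -0.012, 0, 230], [0.001, 0.001, -0.028, 0, 230], [0.001, 0.001, -0.03, 0, 230], [0.001, 0.001, -0.03, -0.06, 230], [0.001, 0.001, -0.028, -0.06, 230], [0, 0, -0.01, -0.06, 230], [0, 0, 0, -0.04, 230], [0, 0, 0, 0, 230], [0, 0, 0, 0, 230]])

```text
time: 14.0
position: [477.8, -409.7, 169.3]
tool_rot: [0.019, 0.972, 0.232, 0.024]
wrist_force: [-0.1, -0.8, -3.0]
finger_gap: 0.413
```

```bash
python3 - <<'E'
from h import *
z=pose()[2][:,2];go((540.6+19*z[0],-76.6+19*z[1],180),-62.3);print(pose()[2].round(3).tolist())
E
```

```text
t 14.0 p [ 477.8 -409.7  169.3] jaw -63.2 tilt 3.44 F [-0.1 -0.8 -3. ] gap 36.3 j6 0.33
shift mm [ 207.6 -267.4  -15.6] yaw -0.016 dist 339
[[0.891, 0.45, 0.055], [0.452, -0.892, -0.025], [0.037, 0.047, -0.998]]
```

Request:
arm_command(targets=[[0.01, -0.013, -0.001, -0.01, 230], [0.018, -0.023, -0.001, 0, 230], [0.018, -0.023, -0.001, 0, 230], [0.018, -0.023, -0.001, 0, 230], [0.018, -0.023, -0.001, 0, 230], [0.018, -0.023, -0.001, 0, 230], [0.018, -0.023, -0.001, 0, 230], [0.018, -0.023, -0.001, 0, 230], [0.018, -0.023, -0.001, 0, 230], [0.018, -0.023, -0.001, 0, 230], [0.018, -0.023, -0.001, 0, 230], [0.01, -0.013, 0, 0, 230], [0, 0, 0, 0, 230], [0, 0, 0, 0, 230]])

```text
time: 15.17
position: [532.8, -64.5, 162.0]
tool_rot: [0.008, 0.973, 0.231, 0.014]
wrist_force: [0.1, -0.7, -3.4]
finger_gap: 0.411
```

```bash
python3 - <<'E'
from h import *
z=pose()[2][:,2];go((540.6+19*z[0],-76.6+19*z[1],150),-62.3);print(pose()[2].round(3).tolist())
d=grab('wrist');save(d,'w6.png',s=1.42)
E
```

```text
t 15.17 p [532.8 -64.5 162. ] jaw -63.3 tilt 1.83 F [ 0.1 -0.7 -3.4] gap 36.2 j6 0.92
shift mm [ 1.6 14.5 12.3] yaw -0.017 dist 19
[[0.893, 0.45, 0.03], [0.45, -0.893, -0.01], [0.023, 0.022, -0.999]]
```

View pics/w6.png

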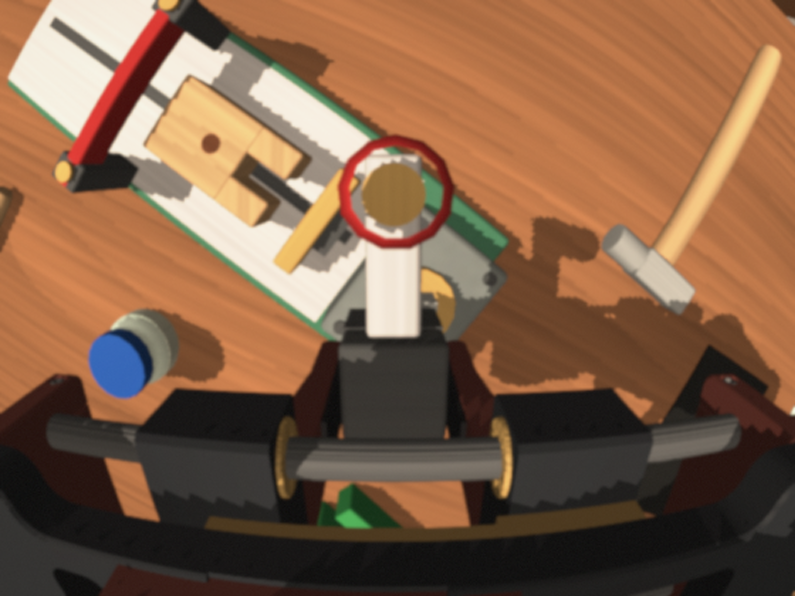

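The crank hangs straight, with the arm along the tool axis and the collar at (437,300). I'm centring over the shaft at this height first.

Request:
arm_command(targets=[[0.001, 0.005, 0, -0.008, 230], [0.001, 0.005, 0, -0.008, 230], [0, 0.003, 0, 0, 230], [0, 0, 0, 0, 230], [0, 0, 0, 0, 230]])

```text
time: 15.63
position: [540.2, -80.4, 161.0]
tool_rot: [0.008, 0.971, 0.237, 0.012]
wrist_force: [0.0, -1.0, -3.7]
finger_gap: 0.41
```

```bash
python3 - <<'E'
from h import *
z=pose()[2][:,2];go((540.6+19*z[0],-76.6+19*z[1],140),-62.3)
E
```

```text
t 15.63 p [540.2 -80.4 161. ] jaw -62.6 tilt 1.72 F [ 0.  -1.  -3.7] gap 36.1 j6 0.88
shift mm [ 2.1 -3.2 21. ] yaw -0.005 dist 21
```

```bash
cat >> h.py <<'E'
def mouth(goal=None):
    o,p,R=pose();st();m=p+R@np.array([-2.1,0,23.]);print('mouth',m.round(1),'toolz',R[:,2].round(3))
    if goal is not None:print('shift',(R.T@(np.array(goal,float)-m)).round(1))
E
python3 - <<'E'
from h import *
mouth((540.6,-76.6,112))
E
```

```text
t 15.63 p [540.2 -80.4 161. ] jaw -62.6 tilt 1.72 F [ 0.  -1.  -3.7] gap 36.1 j6 0.88
mouth [539.  -81.6 138. ] toolz [ 0.028 -0.01  -1.   ]
shift [ 3.2 -4.3 26. ]
```

Request:
arm_command(targets=[[0.001, -0.002, 0.006, 0, 230], [0.001, -0.001, 0.008, 0, 230], [0, 0, 0.003, 0, 230], [0, 0, 0, 0, 230]])

```text
time: 15.97
position: [541.0, -78.1, 142.0]
tool_rot: [0.008, 0.972, 0.235, 0.012]
wrist_force: [-0.2, 0.1, -2.7]
finger_gap: 0.409
```

```bash
python3 - <<'E'
from h import *
mouth((540.6,-76.6,112))
E
```

```text
t 15.97 p [541.  -78.1 142. ] jaw -62.8 tilt 1.7 F [-0.2  0.1 -2.7] gap 36.0 j6 0.89
mouth [539.7 -79.3 119. ] toolz [ 0.028 -0.01  -1.   ]
shift [ 1.9 -2.2  7. ]
```

Request:
arm_command(targets=[[0.001, -0.001, 0.001, -0.004, 230], [0.0005, -0.001, 0.002, 0, 230], [0, 0, 0.003, 0, 230], [0, 0, 0.003, 0, 230], [0, 0, 0.002, 0, 230], [0, 0, 0, 0, 230]])

```text
time: 16.47
position: [541.4, -74.8, 129.2]
tool_rot: [0.008, 0.971, 0.238, 0.012]
wrist_force: [-0.0, 0.5, -2.3]
finger_gap: 0.407
```

```bash
python3 - <<'E'
from h import *
mouth((540.6,-76.6,85))
E
```

```text
t 16.47 p [541.4 -74.8 129.2] jaw -62.5 tilt 1.64 F [-0.   0.5 -2.3] gap 35.8 j6 0.89
mouth [540.2 -76.  106.2] toolz [ 0.027 -0.01  -1.   ]
shift [-0.3  0.3 21.2]
```

The mouth is over the cone with no contact force, so I keep going down.

Request:
arm_command(targets=[[0, 0, 0.003, 0, 230], [0, 0, 0.004, 0, 230], [0, 0, 0.004, 0, 230], [0, 0, 0.004, 0, 230], [0, 0, 0.003, 0, 230]])

```text
time: 16.88
position: [542.3, -75.2, 110.6]
tool_rot: [0.009, 0.971, 0.238, 0.012]
wrist_force: [-0.6, -0.5, -2.8]
finger_gap: 0.411
```

```bash
python3 - <<'E'
from h import *
mouth((540.6,-76.6,85))
E
```

```text
t 16.88 p [542.3 -75.2 110.6] jaw -62.5 tilt 1.73 F [-0.6 -0.5 -2.8] gap 36.2 j6 0.89
mouth [541.1 -76.4  87.5] toolz [ 0.028 -0.011 -1.   ]
shift [-0.5 -0.1  2.5]
```

Request:
arm_command(targets=[[0, 0, 0.003, 0, 230], [0, 0, 0.002, 0, 230], [0, 0, 0.001, 0, 230], [0, 0, 0, 0, 150], [0, 0, 0, 0, 80], [0, 0, 0, 0, 0], [0, 0, 0, 0, 0], [0, 0, 0, 0, 0], [0, 0, 0, 0, 0]])

```text
time: 17.63
position: [543.8, -75.6, 110.5]
tool_rot: [0.01, 0.971, 0.238, 0.016]
wrist_force: [-0.4, -0.1, -1.0]
finger_gap: 0.746
```

```bash
python3 - <<'E'
from h import *
st()
E
```

```text
t 17.63 p [543.8 -75.6 110.5] jaw -62.5 tilt 2.13 F [-0.4 -0.1 -1. ] gap 65.6 j6 0.89
```

The crank is down at seat height. Now raise a little and slide the open fingers along the arm to straddle the red grip.

Request:
arm_command(targets=[[0, 0, -0.008, 0, 0], [0.001, 0, -0.01, 0, 0], [0.015, 0, -0.006, 0, 0], [0.018, 0, -0.001, 0, 0], [0.015, 0, 0, 0, 0], [0.006, 0, 0, 0, 0], [0, 0, 0, 0, 0]])

```text
time: 18.22
position: [594.6, -49.4, 144.5]
tool_rot: [0.011, 0.971, 0.237, 0.018]
wrist_force: [-0.2, -0.6, -0.2]
finger_gap: 0.998
```

```bash
python3 - <<'E'
from h import *
z=pose()[2][:,2];go((598.3+19*z[0],-46.6+19*z[1],138),-62.5)
for n in('top','scene'):grab(n)
cv2.imwrite('pics/c1.png',np.hstack([cv2.resize(load('top')['pixels'][150:270,120:280,::-1],None,fx=2.5,fy=2.5,interpolation=2),cv2.resize(load('scene')['pixels'][180:340,250:410,::-1],(400,300),interpolation=2)]))
E
```

```text
t 18.22 p [594.6 -49.4 144.5] jaw -62.6 tilt 2.44 F [-0.2 -0.6 -0.2] gap 87.8 j6 0.96
shift mm [ 5.  -0.4  6.6] yaw -0.001 dist 8
```

View pics/c1.png

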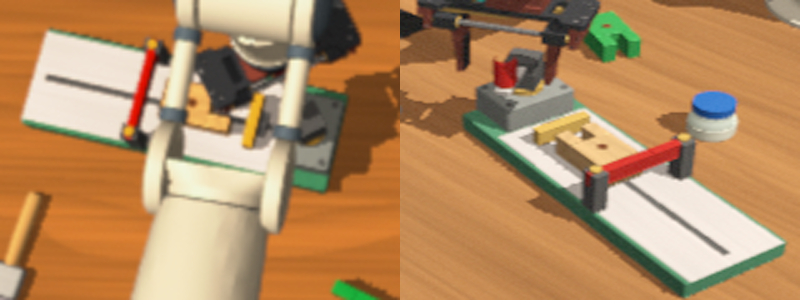

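Side by side, the scene shows the crank standing on the gearbox with its grip between the fingers, and the pin straight between pusher and bar. Closing on the grip.

Request:
arm_command(targets=[[0.003, 0, 0.003, 0, 0], [0.001, 0, 0.002, 0, 60], [0, 0, 0.001, 0, 120], [0, 0, 0, 0, 200], [0, 0, 0, 0, 240], [0, 0, 0, 0, 240], [0, 0, 0, 0, 240], [0, 0, 0, 0, 240], [0, 0, 0, 0, 240]], newtons=20)

```text
time: 19.07
position: [595.2, -49.8, 137.3]
tool_rot: [0.011, 0.972, 0.236, 0.017]
wrist_force: [0.5, -0.6, 0.5]
finger_gap: 0.437
```

```bash
python3 - <<'E'
from h import *
o,p,R=pose();st();g=p-19*R[:,2];v=g[:2]-[540.6,-76.6];print('grip',g.round(1),'r',np.linalg.norm(v).round(1),'ang',np.degrees(np.arctan2(v[1],v[0])).round(1))
s=load('scene');h=cv2.cvtColor(s['pixels'],cv2.COLOR_RGB2HSV);m=cv2.inRange(h,np.array((0,190,60)),np.array((6,255,255)))
for b in blobs(s,(0,190,60),(6,255,255),15):print(cv2.boundingRect(b[2]),b[0])
for z in(131,177,185):print(z,proj(s,(598.3,-46.6,z)).round(1))
print(s['pixels'].shape)
E
```

```text
t 19.07 p [595.2 -49.8 137.3] jaw -62.7 tilt 2.3 F [ 0.5 -0.6  0.5] gap 38.5 j6 0.96
grip [594.5 -49.5 156.3] r 60.3 ang 26.7
(332, 255, 30, 22) 217.0
(288, 212, 8, 15) 81.5
131 [291.4 224.1]
177 [291.1 210.4]
185 [291.  207.9]
(420, 560, 3)
```

The red grip's image height agrees with a seated crank. I'll set the radius to 65 mm and finish closing, and have a helper work out circle shifts.

Request:
arm_command(targets=[[0.002, 0, 0, 0, 240], [0.002, 0, 0, 0, 240], [0, 0, 0, 0, 240], [0, 0, 0, 0, 240]])

```text
time: 19.4
position: [598.9, -47.7, 137.6]
tool_rot: [0.011, 0.972, 0.236, 0.016]
wrist_force: [-1.1, -0.6, 0.5]
finger_gap: 0.288
```

```bash
cat >> h.py <<'E'
def crank(n=0,step=0.2,gain=1.0,jaw=240,zadd=0.,r=65.,stop=None):
    o,p,R=pose();st();g=p-19*R[:,2];v=R[:,:2].T@(g-[540.6,-76.6,g[2]]);psi=np.arctan2(v[1],v[0])
    x=R[:,0];w=np.degrees(np.arctan2(x[1],x[0])-psi)
    print('grip z',g[2].round(1),'r',np.hypot(*v).round(1),'world ang',w.round(1),'toolz',R[:,2].round(3))
    c=v;rows=[]
    for k in range(n):
        psi+=step;t=r*np.array([np.cos(psi),np.sin(psi)]);d=(t-c)*gain/1000;c=t;rows.append([float(round(d[0],4)),float(round(d[1],4)),zadd,0,jaw])
    print(rows)
E
python3 - <<'E'
from h import *
crank(9,0.16)
E
```

```text
t 19.4 p [598.9 -47.7 137.6] jaw -62.7 tilt 2.27 F [-1.1 -0.6  0.5] gap 25.4 j6 0.96
grip z 156.6 r 64.5 world ang 26.9 toolz [ 0.037 -0.013 -0.999]
[[-0.0004, 0.0104, 0.0, 0, 240], [-0.0025, 0.0101, 0.0, 0, 240], [-0.0041, 0.0095, 0.0, 0, 240], [-0.0056, 0.0088, 0.0, 0, 240], [-0.0069, 0.0078, 0.0, 0, 240], [-0.0081, 0.0066, 0.0, 0, 240], [-0.009, 0.0052, 0.0, 0, 240], [-0.0097, 0.0037, 0.0, 0, 240], [-0.0102, 0.0021, 0.0, 0, 240]]
```

Request:
arm_command(targets=[[-0.0004, 0.0104, 0, 0, 240], [-0.0025, 0.0101, 0, 0, 240], [-0.0041, 0.0095, 0, 0, 240], [-0.0056, 0.0088, 0, 0, 240], [-0.0069, 0.0078, 0, 0, 240], [-0.0081, 0.0066, 0, 0, 240], [-0.009, 0.0052, 0, 0, 240], [-0.0097, 0.0037, 0, 0, 240], [-0.0102, 0.0021, 0, 0, 240]])

```text
time: 20.15
position: [574.2, -133.1, 136.8]
tool_rot: [0.002, 0.971, 0.238, 0.013]
wrist_force: [-3.1, 8.4, 1.5]
finger_gap: 0.296
```

```bash
python3 - <<'E'
from h import *
crank(20,0.2)
E
```

```text
t 20.15 p [ 574.2 -133.1  136.8] jaw -62.5 tilt 1.51 F [-3.1  8.4  1.5] gap 26.1 j6 0.8
grip z 155.8 r 65.5 world ang -59.7 toolz [ 0.026  0.001 -1.   ]
[[-0.013, -0.0012, 0.0, 0, 240], [-0.0126, -0.0032, 0.0, 0, 240], [-0.0117, -0.0057, 0.0, 0, 240], [-0.0103, -0.0079, 0.0, 0, 240], [-0.0086, -0.0098, 0.0, 0, 240], [-0.0064, -0.0113, 0.0, 0, 240], [-0.0041, -0.0123, 0.0, 0, 240], [-0.0015, -0.0129, 0.0, 0, 240], [0.001, -0.0129, 0.0, 0, 240], [0.0036, -0.0125, 0.0, 0, 240], [0.006, -0.0115, 0.0, 0, 240], [0.0082, -0.0101, 0.0, 0, 240], [0.01, -0.0083, 0.0, 0, 240], [0.0114, -0.0061, 0.0, 0, 240], [0.0124, -0.0037, 0.0, 0, 240], [0.0129, -0.0012, 0.0, 0, 240], [0.0129, 0.0014, 0.0, 0, 240], [0.0124, 0.004, 0.0, 0, 240], [0.0113, 0.0063, 0.0, 0, 240], [0.0098, 0.0085, 0.0, 0, 240]]
```

The circle tracks well (86.6° done for 82.5° asked). Continuing with full calls.

Request:
arm_command(targets=[[-0.0125, -0.0012, 0, 0, 240], [-0.0122, -0.0032, 0, 0, 240], [-0.0113, -0.0057, 0, 0, 240], [-0.01, -0.0079, 0, 0, 240], [-0.0084, -0.0096, 0, 0, 240], [-0.0062, -0.011, 0, 0, 240], [-0.004, -0.012, 0, 0, 240], [-0.0014, -0.0125, 0, 0, 240], [0.001, -0.0125, 0, 0, 240], [0.0035, -0.0121, 0, 0, 240], [0.006, -0.0112, 0, 0, 240], [0.008, -0.0098, 0, 0, 240], [0.0098, -0.008, 0, 0, 240], [0.0111, -0.0058, 0, 0, 240], [0.012, -0.0035, 0, 0, 240], [0.0125, -0.001, 0, 0, 240], [0.0125, 0.0016, 0, 0, 240], [0.012, 0.0042, 0, 0, 240], [0.011, 0.0065, 0, 0, 240], [0.0095, 0.0085, 0, 0, 240]])

```text
time: 21.82
position: [540.8, -34.6, 143.3]
tool_rot: [0.005, 0.974, 0.227, -0.001]
wrist_force: [0.7, 1.5, -0.2]
finger_gap: 0.067
```

```bash
python3 - <<'E'
from h import *
crank(20,0.21)
E
```

```text
t 21.82 p [540.8 -34.6 143.3] jaw -63.7 tilt 0.59 F [ 0.7  1.5 -0.2] gap 5.9 j6 0.99
grip z 162.3 r 42.2 world ang 89.7 toolz [-0.001 -0.01  -1.   ]
[[0.0217, -0.013, 0.0, 0, 240], [0.0097, 0.0096, 0.0, 0, 240], [0.0075, 0.0114, 0.0, 0, 240], [0.005, 0.0127, 0.0, 0, 240], [0.0022, 0.0134, 0.0, 0, 240], [-0.0007, 0.0136, 0.0, 0, 240], [-0.0035, 0.0132, 0.0, 0, 240], [-0.0061, 0.0122, 0.0, 0, 240], [-0.0085, 0.0106, 0.0, 0, 240], [-0.0106, 0.0086, 0.0, 0, 240], [-0.0121, 0.0062, 0.0, 0, 240], [-0.0132, 0.0035, 0.0, 0, 240], [-0.0136, 0.0007, 0.0, 0, 240], [-0.0135, -0.0021, 0.0, 0, 240], [-0.0127, -0.0049, 0.0, 0, 240], [-0.0114, -0.0074, 0.0, 0, 240], [-0.0096, -0.0096, 0.0, 0, 240], [-0.0074, -0.0114, 0.0, 0, 240], [-0.0048, -0.0127, 0.0, 0, 240], [-0.0021, -0.0135, 0.0, 0, 240]]
```

The grip slipped out along the pads, so I need to find where the crank stopped. I'll triangulate the red grip and save the last look.

```bash
python3 - <<'E'
from h import *
w=grab('wrist');s=grab('scene');t=grab('top')
print('wrist red')
for b in blobs(w,(0,170,60),(6,255,255),40):
    (u,v),rr=cv2.minEnclosingCircle(b[2]);print(b[0],(u,v),rr,onz(w,u,v,177,True).round(1))
for n,d in(('scene',s),('top',t)):
    for b in blobs(d,(0,170,60),(6,255,255),10):
        print(n,b[0],cv2.boundingRect(b[2]),onz(d,*b[1][0],160).round(1))
# pusher: brass plate in scene, top z=60
for b in blobs(s,(18,120,90),(30,255,255),15):
    x,y,ww,hh=cv2.boundingRect(b[2]);
    if x>200 and y>180:print('brass',b[0],np.round(b[1][0]),onz(s,*b[1][0],50).round(1))
save(w,'w7.png',s=1.42)
E
```

```text
wrist red
3010.5 (96.0, 79.5) 69.89466094970703 [591.6  76.2 177. ]
scene 252.5 (331, 254, 31, 23) [639.7 182.6 160. ]
scene 93.5 (319, 196, 9, 15) [498.9 -24.6 160. ]
top 84.0 (171, 170, 11, 31) [565.7 114.7 160. ]
brass 55.5 [320. 253.] [561.5  25.1  50. ]
brass 21.0 [298. 228.] [526.2 -94.4  50. ]
brass 16.5 [528. 207.] [-28.4 328.5  50. ]
```

From the scene, the grip is at about (499,-25), i.e. crank angle 129°, so about 258° is wound and the crank is still seated. I'll regrip there with more force, staying above the hub top.

Request:
arm_command(targets=[[0, -0.004, 0, 0, 0], [0, -0.008, 0, 0, 0], [0, -0.008, 0, 0, 0], [0, -0.006, 0, 0, 0], [0, 0, 0, 0, 0], [0, 0, 0, 0, 0], [0, 0, 0, 0, 0]], newtons=55)

```text
time: 22.55
position: [525.8, -9.4, 143.6]
tool_rot: [0.005, 0.974, 0.226, -0.001]
wrist_force: [1.0, 0.3, -1.0]
finger_gap: 0.556
```

```bash
python3 - <<'E'
from h import *
z=pose()[2][:,2];a=np.radians(128.7);go((540.6+65*np.cos(a)+19*z[0],-76.6+65*np.sin(a)+19*z[1],140))
E
```

```text
t 22.55 p [525.8  -9.4 143.6] jaw -63.8 tilt 0.61 F [ 1.   0.3 -1. ] gap 48.9 j6 1.04
shift mm [-30.5   3.5   3.8] dist 31
```

Request:
arm_command(targets=[[0, 0.002, 0, 0, 0], [-0.001, 0.001, 0, 0, 0], [-0.009, 0, 0.001, 0, 0], [-0.01, 0, 0.001, 0, 0], [-0.007, 0, 0.001, 0, 0], [-0.002, 0, 0, 0, 0], [0, 0, 0, 0, 120]])

```text
time: 23.13
position: [498.2, -27.5, 140.2]
tool_rot: [0.005, 0.974, 0.226, -0.001]
wrist_force: [0.2, -0.1, 0.5]
finger_gap: 0.953
```

```bash
python3 - <<'E'
from h import *
z=pose()[2][:,2];a=np.radians(128.7);go((540.6+65*np.cos(a)+19*z[0],-76.6+65*np.sin(a)+19*z[1],140))
w=grab('wrist')
h=cv2.cvtColor(w['pixels'],cv2.COLOR_RGB2HSV)
for b in blobs(w,(0,170,60),(6,255,255),20):
    (u,v),rr=cv2.minEnclosingCircle(b[2]);print(b[0],(u,v),rr,onz(w,u,v,177,True).round(1))
E
```

```text
t 23.13 p [498.2 -27.5 140.2] jaw -63.9 tilt 0.64 F [ 0.2 -0.1  0.5] gap 83.9 j6 1.0
shift mm [ 2.2 -0.5  0.2] dist 2
2494.0 (123.5, 44.5) 59.502201080322266 [567.3  75.3 177. ]
1806.0 (288.5, 288.0799865722656) 31.752531051635742 [502.3 -31.6 177. ]
```

The wrist camera sees the red ring between the fingers. Closing.

Request:
arm_command(targets=[[0.001, 0, 0, 0, 200], [0.001, 0, 0, 0, 240], [0, 0, 0, 0, 240], [0, 0, 0, 0, 240], [0, 0, 0, 0, 240], [0, 0, 0, 0, 240], [0, 0, 0, 0, 240], [0, 0, 0, 0, 240], [0, 0, 0, 0, 240], [0, 0, 0, 0, 240]], newtons=55)

```text
time: 24.02
position: [501.4, -26.2, 140.2]
tool_rot: [0.006, 0.974, 0.226, -0.001]
wrist_force: [1.1, -0.1, -0.6]
finger_gap: 0.161
```

```bash
python3 - <<'E'
from h import *
crank(12,0.19)
E
```

```text
t 24.02 p [501.4 -26.2 140.2] jaw -63.9 tilt 0.65 F [ 1.1 -0.1 -0.6] gap 14.2 j6 1.0
grip z 159.2 r 64.1 world ang 127.8 toolz [ 0.001 -0.011 -1.   ]
[[0.0121, -0.0022, 0.0, 0, 240], [0.0123, 0.001, 0.0, 0, 240], [0.0119, 0.0033, 0.0, 0, 240], [0.011, 0.0055, 0.0, 0, 240], [0.0098, 0.0075, 0.0, 0, 240], [0.0082, 0.0092, 0.0, 0, 240], [0.0063, 0.0106, 0.0, 0, 240], [0.0042, 0.0116, 0.0, 0, 240], [0.002, 0.0122, 0.0, 0, 240], [-0.0004, 0.0123, 0.0, 0, 240], [-0.0027, 0.012, 0.0, 0, 240], [-0.0049, 0.0113, 0.0, 0, 240]]
```

The gap is 14 mm, so the sleeve isn't between the pads. I'm measuring the grip's position again from two views.

```bash
python3 - <<'E'
from h import *
w=grab('wrist');s=grab('scene');t=grab('top')
for b in blobs(w,(0,170,60),(6,255,255),20):print('w',b[0],(np.array(cv2.boundingRect(b[2]))*1.42).round(),onz(w,*b[1][0],177,True).round(1))
for b in blobs(s,(0,170,60),(6,255,255),10):print('s',b[0],cv2.boundingRect(b[2]),onz(s,*b[1][0],155).round(1))
save(w,'w8.png',s=1.42);print(proj(w,pose()[1]-19*pose()[2][:,2],True)*1.42)
a=cv2.resize(w['pixels'][150:330,160:400,::-1],(480,360),interpolation=2);b=cv2.resize(s['pixels'][160:280,255:365,::-1],(330,360),interpolation=2)
cv2.imwrite('pics/c2.png',np.hstack([a,b]))
E
```

```text
w 2624.0 [112.   0. 124. 135.] [570.   78.3 177. ]
w 1014.5 [373. 379.  41.  60.] [503.5 -25.6 177. ]
s 252.5 (331, 254, 31, 24) [635.9 178.8 155. ]
s 14.0 (321, 196, 3, 14) [494.  -32.7 155. ]
[390.83013752 388.10956513]
```

View pics/c2.png

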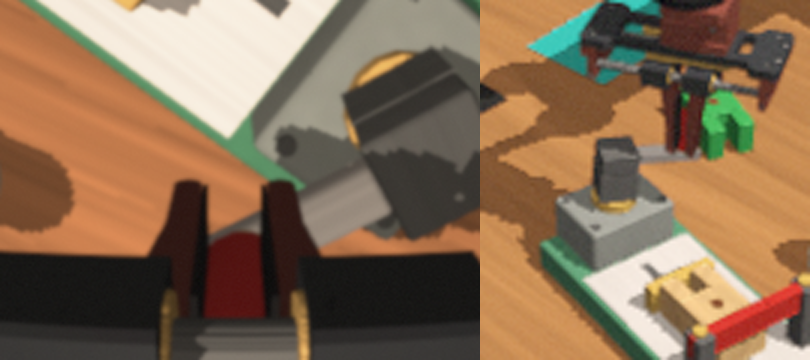

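The sleeve is pinched at its edge, lying about 20 mm further along the tool's -x. The hub is still seated on the collar. Opening, then re-measuring before the next grip.

Request:
arm_command(targets=[[0, 0, 0, 0, 0], [0, 0, 0, 0, 0], [0, 0, 0, 0, 0], [0, 0, 0, 0, 0], [-0.005, 0.002, 0, 0, 0], [-0.006, 0.002, 0, 0, 0], [-0.003, 0, 0, 0, 0], [0, 0, 0, 0, 0], [0, 0, 0, 0, 60]])

```text
time: 24.92
position: [488.5, -36.9, 140.4]
tool_rot: [0.005, 0.974, 0.226, -0.001]
wrist_force: [-0.2, 0.2, 0.2]
finger_gap: 0.709
```

```bash
python3 - <<'E'
from h import *
w=grab('wrist');s=grab('scene');o,p,R=pose();st();g=p-19*R[:,2]
for b in blobs(w,(0,150,40),(8,255,255),20):
  c=b[2][:,0,:];
  if b[0]>300:
    print('w',b[0],cv2.boundingRect(b[2]))
    for c in b[2][::max(1,len(b[2])//14),0]:print(c,(R.T@(onz(w,*c,177,True)-g)).round(1)[:2],end=' ')
    print()
for b in blobs(s,(0,150,40),(8,255,255),10):
    q=cv2.boundingRect(b[2]);P=onz(s,q[0]+q[2]/2,q[1]+q[3]/2,154);v=P[:2]-[540.6,-76.6];print('s',q,P.round(1),np.hypot(*v).round(1),np.degrees(np.arctan2(v[1],v[0])).round(1),'tool',(R.T@(P-g)).round(1)[:2])
E
```

```text
t 25.02 p [488.6 -36.8 140.4] jaw -63.8 tilt 0.62 F [0.1 0.  0. ] gap 67.0 j6 0.98
w 2093.5 (74, 0, 75, 74)
[116   0] [128.  -66.3] [107  14] [122.2 -70.2] [97 28] [116.6 -74.9] [89 42] [111.  -78.7] [80 56] [105.4 -83.2] [76 69] [ 99.9 -85.3] [89 71] [ 97.9 -78.3] [102  70] [ 97.4 -71.6] [109  56] [103.  -68.3] [117  42] [108.5 -64.6] [127  28] [114.  -60.1] [136  15] [119.2 -56.3] [147   1] [124.8 -51.7] [135   0] [126.2 -57.2] [121   0] [127.5 -63.8] 
w 1883.0 (257, 240, 54, 69)
[285 240] [24.2  4.1] [268 244] [22.4 -2.9] [260 261] [14.7 -6.3] [258 278] [ 6.5 -7.4] [257 295] [-2.2 -8. ] [263 307] [-8.6 -5.5] [264 290] [ 0.5 -4.9] [279 280] [5.5 1.7] [296 282] [4.4 9.1] [306 298] [-3.9 13.8] [308 303] [-6.6 14.8] [309 286] [ 2.3 14.9] [305 269] [10.8 12.8] [301 252] [18.8 10.9] 
w 795.5 (166, 241, 49, 64)
[205 241] [ 23.6 -29.3] [202 252] [ 18.6 -31. ] [197 261] [ 14.3 -33.6] [181 274] [  7.7 -41.6] [180 285] [  2.  -42.7] [171 291] [ -1.4 -47.6] [166 301] [ -7.1 -50.9] [177 298] [ -5.  -45.1] [186 300] [ -5.9 -40.9] [192 291] [ -0.9 -37.4] [194 283] [  3.3 -36. ] [201 268] [ 10.9 
[... 1105 characters left out ...]
5] [381 291] [-1.8 48.6] [374 282] [ 3.2 44.5] [365 269] [10.  39.5] [361 260] [14.5 37.2] [356 253] [17.9 34.6] [345 243] [22.6 29.4] 
w 509.5 (0, 265, 58, 42)
[ 51 265] [   7.8 -114.7] [ 41 277] [-1.000e-01 -1.248e+02] [ 33 268] [   4.9 -129.3] [ 15 283] [  -6.4 -149.1] [  2 295] [ -16.8 -166.5] [  3 303] [ -22.8 -168.5] [  9 299] [ -18.7 -160.5] [ 17 296] [ -15.3 -151.3] [ 20 294] [ -13.5 -147.7] [ 31 286] [  -6.7 -135.4] [ 31 283] [  -4.8 -134.6] [ 38 279] [  -1.6 -127.7] [ 43 281] [  -2.4 -124.2] [ 53 272] [   3.8 -114.6] [ 55 271] [   4.6 -112.9] 
s (331, 254, 32, 24) [637.3 179.7 154. ] 273.9 69.3 tool [ 228.8 -128.7]
s (318, 194, 9, 16) [490.3 -34.2 154. ] 65.8 139.9 tool [ 2.6 -1.4]
```

Both views put the sleeve within a few mm of the grasp point now (crank angle about 140°). Shift slightly and close.

Request:
arm_command(targets=[[-0.002, 0.001, 0, 0, 150], [-0.001, 0, 0, 0, 200], [0, 0, 0, 0, 240], [0, 0, 0, 0, 240], [0, 0, 0, 0, 240], [0, 0, 0, 0, 240], [0, 0, 0, 0, 240], [0, 0, 0, 0, 240]], newtons=55)

```text
time: 25.68
position: [486.5, -39.0, 140.4]
tool_rot: [0.005, 0.974, 0.226, -0.001]
wrist_force: [-0.3, 0.6, 0.0]
finger_gap: 0.29
```

```bash
python3 - <<'E'
from h import *
crank(9,0.18)
E
```

```text
t 25.68 p [486.5 -39.  140.4] jaw -63.8 tilt 0.63 F [-0.3  0.6  0. ] gap 25.5 j6 0.97
grip z 159.4 r 66.0 world ang 145.0 toolz [-0.    -0.011 -1.   ]
[[0.0112, -0.0038, 0.0, 0, 240], [0.0114, -0.0027, 0.0, 0, 240], [0.0117, -0.0006, 0.0, 0, 240], [0.0116, 0.0015, 0.0, 0, 240], [0.0111, 0.0035, 0.0, 0, 240], [0.0103, 0.0055, 0.0, 0, 240], [0.0092, 0.0072, 0.0, 0, 240], [0.0077, 0.0088, 0.0, 0, 240], [0.0061, 0.01, 0.0, 0, 240]]
```

Gripped properly at 26 mm. Winding on in shorter calls.

Request:
arm_command(targets=[[0.011, -0.0038, 0, 0, 240], [0.0112, -0.0026, 0, 0, 240], [0.0114, -0.0006, 0, 0, 240], [0.0113, 0.0014, 0, 0, 240], [0.0108, 0.0034, 0, 0, 240], [0.01, 0.0053, 0, 0, 240], [0.009, 0.007, 0, 0, 240], [0.0076, 0.0086, 0, 0, 240], [0.006, 0.0098, 0, 0, 240]])

```text
time: 26.43
position: [580.8, -22.9, 139.9]
tool_rot: [0.008, 0.974, 0.226, -0.008]
wrist_force: [-5.4, -3.2, 2.4]
finger_gap: 0.289
```

```bash
python3 - <<'E'
from h import *
crank(12,0.18)
E
```

```text
t 26.43 p [580.8 -22.9 139.9] jaw -63.9 tilt 1.25 F [-5.4 -3.2  2.4] gap 25.4 j6 1.03
grip z 158.9 r 67.5 world ang 53.2 toolz [-0.011 -0.019 -1.   ]
[[0.0022, 0.012, 0.0, 0, 240], [0.0024, 0.0114, 0.0, 0, 240], [0.0003, 0.0117, 0.0, 0, 240], [-0.0018, 0.0115, 0.0, 0, 240], [-0.0039, 0.011, 0.0, 0, 240], [-0.0058, 0.0102, 0.0, 0, 240], [-0.0075, 0.009, 0.0, 0, 240], [-0.009, 0.0075, 0.0, 0, 240], [-0.0102, 0.0057, 0.0, 0, 240], [-0.011, 0.0038, 0.0, 0, 240], [-0.0115, 0.0018, 0.0, 0, 240], [-0.0117, -0.0003, 0.0, 0, 240]]
```

Request:
arm_command(targets=[[0.0012, 0.0115, 0, 0, 240], [0.0018, 0.0114, 0, 0, 240], [0, 0.0115, 0, 0, 240], [-0.002, 0.0113, 0, 0, 240], [-0.004, 0.0108, 0, 0, 240], [-0.006, 0.01, 0, 0, 240], [-0.0076, 0.0088, 0, 0, 240], [-0.009, 0.0072, 0, 0, 240], [-0.0101, 0.0055, 0, 0, 240], [-0.011, 0.0036, 0, 0, 240], [-0.0114, 0.0016, 0, 0, 240], [-0.0115, -0.0005, 0, 0, 240]])

```text
time: 27.43
position: [559.4, -139.0, 140.6]
tool_rot: [0.001, 0.973, 0.229, -0.008]
wrist_force: [-1.0, 8.9, 1.0]
finger_gap: 0.286
```

```bash
python3 - <<'E'
from h import *
crank(12,0.18)
E
```

```text
t 27.43 p [ 559.4 -139.   140.6] jaw -63.5 tilt 0.91 F [-1.   8.9  1. ] gap 25.1 j6 0.81
grip z 159.6 r 65.1 world ang -72.9 toolz [-0.015 -0.005 -1.   ]
[[-0.0113, -0.0031, 0.0, 0, 240], [-0.0106, -0.0049, 0.0, 0, 240], [-0.0095, -0.0067, 0.0, 0, 240], [-0.0082, -0.0083, 0.0, 0, 240], [-0.0066, -0.0097, 0.0, 0, 240], [-0.0047, -0.0107, 0.0, 0, 240], [-0.0027, -0.0114, 0.0, 0, 240], [-0.0007, -0.0117, 0.0, 0, 240], [0.0014, -0.0116, 0.0, 0, 240], [0.0035, -0.0112, 0.0, 0, 240], [0.0054, -0.0103, 0.0, 0, 240], [0.0072, -0.0092, 0.0, 0, 240]]
```

Request:
arm_command(targets=[[-0.0112, -0.0031, 0, 0, 240], [-0.0104, -0.0049, 0, 0, 240], [-0.0094, -0.0067, 0, 0, 240], [-0.0081, -0.0083, 0, 0, 240], [-0.0064, -0.0096, 0, 0, 240], [-0.0045, -0.0106, 0, 0, 240], [-0.0025, -0.0113, 0, 0, 240], [-0.0004, -0.0115, 0, 0, 240], [0.0017, -0.0114, 0, 0, 240], [0.0037, -0.011, 0, 0, 240]])

```text
time: 28.27
position: [475.9, -85.4, 140.4]
tool_rot: [0.005, 0.974, 0.226, 0.006]
wrist_force: [0.5, -2.3, -0.2]
finger_gap: 0.284
```

```bash
python3 - <<'E'
from h import *
crank(10,0.18)
E
```

```text
t 28.27 p [475.9 -85.4 140.4] jaw -63.9 tilt 0.92 F [ 0.5 -2.3 -0.2] gap 25.0 j6 0.87
grip z 159.4 r 65.6 world ang 187.6 toolz [ 0.014 -0.008 -1.   ]
[[0.0052, -0.0105, 0.0, 0, 240], [0.0065, -0.0097, 0.0, 0, 240], [0.0082, -0.0084, 0.0, 0, 240], [0.0095, -0.0068, 0.0, 0, 240], [0.0106, -0.0049, 0.0, 0, 240], [0.0113, -0.003, 0.0, 0, 240], [0.0116, -0.0009, 0.0, 0, 240], [0.0116, 0.0012, 0.0, 0, 240], [0.0112, 0.0033, 0.0, 0, 240], [0.0105, 0.0052, 0.0, 0, 240]]
```

Request:
arm_command(targets=[[0.0052, -0.0103, 0, 0, 240], [0.0065, -0.0095, 0, 0, 240], [0.0081, -0.0083, 0, 0, 240], [0.0094, -0.0067, 0, 0, 240], [0.0104, -0.0048, 0, 0, 240], [0.0111, -0.0029, 0, 0, 240], [0.0114, -0.0008, 0, 0, 240], [0.0114, 0.0013, 0, 0, 240], [0.011, 0.0034, 0, 0, 240]])

```text
time: 29.02
position: [534.6, -9.9, 139.9]
tool_rot: [0.01, 0.974, 0.225, 0.002]
wrist_force: [-1.2, -5.0, 0.9]
finger_gap: 0.284
```

```bash
python3 - <<'E'
from h import *
crank(12,0.18)
E
```

```text
t 29.02 p [534.6  -9.9 139.9] jaw -64.0 tilt 1.22 F [-1.2 -5.   0.9] gap 25.0 j6 1.05
grip z 158.9 r 67.3 world ang 95.3 toolz [ 0.009 -0.02  -1.   ]
[[0.0097, 0.0072, 0.0, 0, 240], [0.0094, 0.0069, 0.0, 0, 240], [0.008, 0.0085, 0.0, 0, 240], [0.0064, 0.0098, 0.0, 0, 240], [0.0045, 0.0108, 0.0, 0, 240], [0.0025, 0.0114, 0.0, 0, 240], [0.0005, 0.0117, 0.0, 0, 240], [-0.0016, 0.0116, 0.0, 0, 240], [-0.0037, 0.0111, 0.0, 0, 240], [-0.0056, 0.0103, 0.0, 0, 240], [-0.0073, 0.0091, 0.0, 0, 240], [-0.0089, 0.0076, 0.0, 0, 240]]
```

Request:
arm_command(targets=[[0.0093, 0.0072, 0, 0, 240], [0.0088, 0.007, 0, 0, 240], [0.0077, 0.0085, 0, 0, 240], [0.006, 0.0098, 0, 0, 240], [0.0042, 0.0107, 0, 0, 240], [0.0022, 0.0113, 0, 0, 240], [0.0002, 0.0115, 0, 0, 240], [-0.0019, 0.0114, 0, 0, 240], [-0.004, 0.0109, 0, 0, 240], [-0.0058, 0.01, 0, 0, 240], [-0.0075, 0.0088, 0, 0, 240], [-0.009, 0.0074, 0, 0, 240]])

```text
time: 30.02
position: [599.0, -105.5, 141.1]
tool_rot: [0.005, 0.973, 0.229, -0.005]
wrist_force: [-3.2, 3.3, 1.2]
finger_gap: 0.288
```

```bash
python3 - <<'E'
from h import *
crank(12,0.18)
E
```

```text
t 30.02 p [ 599.  -105.5  141.1] jaw -63.5 tilt 0.82 F [-3.2  3.3  1.2] gap 25.3 j6 0.89
grip z 160.1 r 65.1 world ang -26.1 toolz [-0.007 -0.012 -1.   ]
[[-0.01, 0.0061, 0.0, 0, 240], [-0.0108, 0.0044, 0.0, 0, 240], [-0.0114, 0.0024, 0.0, 0, 240], [-0.0117, 0.0003, 0.0, 0, 240], [-0.0115, -0.0018, 0.0, 0, 240], [-0.011, -0.0039, 0.0, 0, 240], [-0.0102, -0.0058, 0.0, 0, 240], [-0.009, -0.0075, 0.0, 0, 240], [-0.0075, -0.009, 0.0, 0, 240], [-0.0057, -0.0102, 0.0, 0, 240], [-0.0038, -0.011, 0.0, 0, 240], [-0.0018, -0.0115, 0.0, 0, 240]]
```

Request:
arm_command(targets=[[-0.0098, 0.0061, 0, 0, 240], [-0.0106, 0.0043, 0, 0, 240], [-0.0112, 0.0023, 0, 0, 240], [-0.0115, 0.0002, 0, 0, 240], [-0.0113, -0.0019, 0, 0, 240], [-0.0108, -0.004, 0, 0, 240], [-0.01, -0.0059, 0, 0, 240], [-0.0088, -0.0075, 0, 0, 240], [-0.0073, -0.009, 0, 0, 240], [-0.0055, -0.0101, 0, 0, 240], [-0.0036, -0.0109, 0, 0, 240], [-0.0016, -0.0113, 0, 0, 240]])

```text
time: 31.02
position: [483.2, -109.2, 139.7]
tool_rot: [0.001, 0.973, 0.23, 0.011]
wrist_force: [7.2, 1.2, -2.1]
finger_gap: 0.284
```

```bash
python3 - <<'E'
from h import *
crank(10,0.18)
E
```

```text
t 31.02 p [ 483.2 -109.2  139.7] jaw -63.5 tilt 1.23 F [ 7.2  1.2 -2.1] gap 25.0 j6 0.81
grip z 158.7 r 66.4 world ang -150.5 toolz [ 0.021  0.003 -1.   ]
[[0.0018, -0.0117, 0.0, 0, 240], [0.0025, -0.0114, 0.0, 0, 240], [0.0045, -0.0108, 0.0, 0, 240], [0.0064, -0.0098, 0.0, 0, 240], [0.008, -0.0085, 0.0, 0, 240], [0.0094, -0.0069, 0.0, 0, 240], [0.0105, -0.0051, 0.0, 0, 240], [0.0113, -0.0031, 0.0, 0, 240], [0.0116, -0.0011, 0.0, 0, 240], [0.0116, 0.001, 0.0, 0, 240]]
```

Request:
arm_command(targets=[[0.0016, -0.0113, 0, 0, 240], [0.0025, -0.011, 0, 0, 240], [0.0045, -0.0105, 0, 0, 240], [0.0063, -0.0096, 0, 0, 240], [0.0079, -0.0083, 0, 0, 240], [0.0093, -0.0067, 0, 0, 240], [0.0103, -0.0049, 0, 0, 240], [0.011, -0.003, 0, 0, 240], [0.0113, -0.0009, 0, 0, 240], [0.0113, 0.0012, 0, 0, 240]])

```text
time: 31.85
position: [519.1, -13.8, 140.4]
tool_rot: [0.005, 0.974, 0.227, 0.008]
wrist_force: [-1.9, -3.0, 1.6]
finger_gap: 0.292
```

```bash
python3 - <<'E'
from h import *
crank(8,0.18)
s=grab('scene');grab('top')
for b in blobs(s,(12,60,130),(25,170,255),40):
    x,y,w,h=cv2.boundingRect(b[2])
    if 250<x<420 and 180<y<340:print('pin?',b[0],(x,y,w,h))
m=np.array([581,128.5]);u=np.array([.191,.982])
for q in(.051,.06):
  for f in(-45,45):print(q,f,proj(s,(*(m+u*(q*1000+f)),68)).round(1))
E
```

```text
t 31.85 p [519.1 -13.8 140.4] jaw -63.7 tilt 1.1 F [-1.9 -3.   1.6] gap 25.7 j6 1.02
grip z 159.4 r 66.6 world ang 109.2 toolz [ 0.018 -0.006 -1.   ]
[[0.0112, 0.004, 0.0, 0, 240], [0.0108, 0.0045, 0.0, 0, 240], [0.0098, 0.0063, 0.0, 0, 240], [0.0085, 0.008, 0.0, 0, 240], [0.0069, 0.0094, 0.0, 0, 240], [0.0052, 0.0105, 0.0, 0, 240], [0.0032, 0.0112, 0.0, 0, 240], [0.0011, 0.0116, 0.0, 0, 240]]
pin? 724.5 (334, 267, 43, 42)
0.051 -45 [346.  271.6]
0.051 45 [369.  292.9]
0.06 -45 [348.2 273.6]
0.06 45 [371.5 295.1]
```

About 2.77 turns done, and the pin is emerging. One more third of a turn.

Request:
arm_command(targets=[[0.0108, 0.004, 0, 0, 240], [0.0104, 0.0046, 0, 0, 240], [0.0095, 0.0063, 0, 0, 240], [0.0082, 0.008, 0, 0, 240], [0.0066, 0.0093, 0, 0, 240], [0.0049, 0.0104, 0, 0, 240], [0.003, 0.011, 0, 0, 240], [0.0009, 0.0114, 0, 0, 240], [-0.0012, 0.0114, 0, 0, 240], [-0.003, 0.011, 0, 0, 240], [0, 0, 0, 0, 240]])

```text
time: 32.87
position: [605.9, -72.2, 141.1]
tool_rot: [0.003, 0.973, 0.229, 0.005]
wrist_force: [-2.5, -0.9, 3.3]
finger_gap: 0.282
```

```bash
python3 - <<'E'
from h import *
crank(8,0.18)
s=grab('scene');w=grab('wrist');t=grab('top')
# pin corners near: print hull polygon in scene and top
for n,d in(('s',s),('t',t)):
  for b in blobs(d,(12,60,110),(25,190,255),100):
    c,_=b[1][0],0
    P=onz(d,*b[1][0],60)
    if np.linalg.norm(P[:2]-[595,200])<110:
        ap=cv2.approxPolyDP(b[2],2,True)[:,0]
        v=np.array([onz(d,*q,68)[:2]-[581,128.5] for q in ap]);print(n,b[0],[(a.tolist(),(round(float(x@[.982,-.191])),round(float(x@[.191,.982])))) for a,x in zip(ap,v)])
E
```

```text
t 32.87 p [605.9 -72.2 141.1] jaw -63.5 tilt 0.64 F [-2.5 -0.9  3.3] gap 24.8 j6 0.94
grip z 160.1 r 65.3 world ang 3.9 toolz [ 0.01  -0.004 -1.   ]
[[-0.0057, 0.0102, 0.0, 0, 240], [-0.0072, 0.0092, 0.0, 0, 240], [-0.0087, 0.0078, 0.0, 0, 240], [-0.01, 0.0061, 0.0, 0, 240], [-0.0109, 0.0042, 0.0, 0, 240], [-0.0115, 0.0022, 0.0, 0, 240], [-0.0117, 0.0001, 0.0, 0, 240], [-0.0115, -0.002, 0.0, 0, 240]]
s 1012.5 [([356, 270], (-25, 16)), ([340, 278], (27, 16)), ([336, 287], (54, 35)), ([366, 311], (44, 137)), ([379, 304], (4, 137)), ([380, 293], (-22, 111)), ([360, 271], (-31, 25))]
t 510.5 [([147, 171], (28, 108)), ([142, 187], (-25, 109)), ([168, 194], (-29, 24)), ([170, 197], (-37, 16)), ([175, 176], (32, 18))]
```

Both overhead and scene views put the pin's top from +17 to about +110 mm past the bar (centre about +63), with travel about 168 mm. Winding is done, so I let go of the grip, turn the hand to the crank's axes (about 4°) and slide back to the hub.

Request:
arm_command(targets=[[0, 0, 0, 0, 0], [0, 0, 0, 0, 0], [0, 0, 0, 0, 0], [0, 0, 0, 0, 0], [0, 0, 0, 0.08, 0], [0, 0, 0, 0.1, 0], [0, 0, 0, 0.1, 0], [0, 0, 0, 0.07, 0], [0, 0, 0, 0, 0], [0, 0, 0, 0, 0]])

```text
time: 33.85
position: [607.2, -67.0, 138.9]
tool_rot: [0.002, 0.999, 0.052, 0.008]
wrist_force: [-0.4, 1.3, -0.6]
finger_gap: 0.987
```

```bash
python3 - <<'E'
from h import *
z=pose()[2][:,2];go((540.6+19*z[0],-76.6+19*z[1],142),-86)
s=grab('scene');w=grab('wrist');o,p,R=pose()
for b in blobs(s,(0,150,40),(8,255,255),10):
    q=cv2.boundingRect(b[2]);P=onz(s,q[0]+q[2]/2,q[1]+q[3]/2,154);v=P[:2]-[540.6,-76.6];print('s',q,P.round(1),np.hypot(*v).round(1),np.degrees(np.arctan2(v[1],v[0])).round(1))
# light arm of crank in wrist image: plane z=129
for b in blobs(w,(0,0,120),(180,50,255),150)[:8]:
    P=np.array([onz(w,*c,129,True)[:2] for c in cv2.boxPoints(b[1])]);print('arm?',b[0],P.round(0).tolist())
E
```

```text
t 33.85 p [607.2 -67.  138.9] jaw -84.1 tilt 0.93 F [-0.4  1.3 -0.6] gap 86.9 j6 1.3
shift mm [-66.9   2.8  -4.1] yaw 0.034 dist 67
s (331, 254, 32, 23) [636.  178.6 154. ] 272.4 69.5
s (279, 209, 9, 15) [610.1 -63.7 154. ] 70.7 10.5
arm? 13066.0 [[575.0, 95.0], [654.0, 58.0], [630.0, -66.0], [555.0, -53.0]]
arm? 3841.5 [[578.0, 87.0], [615.0, 67.0], [601.0, -6.0], [566.0, 6.0]]
arm? 1195.0 [[647.0, 143.0], [669.0, 132.0], [657.0, 70.0], [637.0, 78.0]]
arm? 972.5 [[749.0, 158.0], [768.0, 90.0], [752.0, 76.0], [732.0, 140.0]]
arm? 863.0 [[535.0, 37.0], [544.0, 35.0], [555.0, -76.0], [547.0, -76.0]]
arm? 816.5 [[644.0, -164.0], [657.0, -166.0], [653.0, -199.0], [640.0, -198.0]]
arm? 780.0 [[589.0, -63.0], [590.0, -81.0], [569.0, -83.0], [568.0, -65.0]]
arm? 246.0 [[593.0, 145.0], [600.0, 139.0], [593.0, 103.0], [586.0, 108.0]]
```

The wrist view shows the crank arm at 5.4°, matching the jaw. Sliding back and going down over the hub.

Request:
arm_command(targets=[[-0.004, 0, -0.004, 0.004, 0], [-0.015, 0.001, -0.002, 0.004, 0], [-0.018, 0.001, 0, 0, 0], [-0.016, 0, 0, 0, 0], [-0.008, 0, 0, 0, 0], [-0.002, 0, 0, 0, 0], [0, 0, 0, 0, 0]])

```text
time: 34.53
position: [541.8, -75.4, 145.4]
tool_rot: [0.002, 0.999, 0.051, 0.009]
wrist_force: [0.2, -0.3, -0.3]
finger_gap: 1.001
```

```bash
python3 - <<'E'
from h import *
z=pose()[2][:,2];go((540.6+19*z[0],-76.6+19*z[1],109),-84.6)
E
```

```text
t 34.53 p [541.8 -75.4 145.4] jaw -84.1 tilt 1.01 F [ 0.2 -0.3 -0.3] gap 88.1 j6 1.27
shift mm [-1.6  1.  36.4] yaw 0.008 dist 36
```

Request:
arm_command(targets=[[-0.001, 0, 0.008, 0.008, 0], [0, 0, 0.011, 0, 0], [0, 0, 0.009, 0, 60], [0, 0, 0.005, 0, 100], [0, 0, 0.001, 0, 150], [0, 0, 0, 0, 230], [0, 0, 0, 0, 230], [0, 0, 0, 0, 230], [0, 0, 0, 0, 230], [0, 0, 0, 0, 230]], newtons=40)

```text
time: 35.37
position: [542.9, -75.0, 105.7]
tool_rot: [0.001, 0.999, 0.048, 0.007]
wrist_force: [0.2, -0.1, -0.4]
finger_gap: 0.43
```

```bash
python3 - <<'E'
from h import *
st();print(pose()[2].round(3).tolist())
E
```

```text
t 35.37 p [542.9 -75.  105.7] jaw -84.6 tilt 0.87 F [ 0.2 -0.1 -0.4] gap 37.8 j6 1.28
[[0.995, 0.095, 0.015], [0.095, -0.995, -0.002], [0.015, 0.004, -1.0]]
```

Request:
arm_command(targets=[[0, 0, 0, 0, 230], [0, 0, 0, 0, 230], [0, 0, -0.005, 0, 230], [0, 0, -0.01, 0, 230], [0, 0, -0.014, 0, 230], [0, 0, -0.015, 0, 230], [0, 0, -0.015, 0, 230], [0, 0, -0.008, 0, 230], [0, 0, 0, 0, 230]])

```text
time: 36.12
position: [541.3, -74.6, 175.9]
tool_rot: [0.001, 0.999, 0.048, 0.006]
wrist_force: [-0.1, 0.2, -2.5]
finger_gap: 0.408
```

```bash
python3 - <<'E'
from h import *
print(pose()[2].round(3).tolist());go((505,-413,170),-84.6)
E
```

```text
[[0.995, 0.095, 0.013], [0.095, -0.995, -0.001], [0.013, 0.003, -1.0]]
t 36.12 p [541.3 -74.6 175.9] jaw -84.5 tilt 0.74 F [-0.1  0.2 -2.5] gap 35.9 j6 1.28
shift mm [-68.4 333.4   5.8] yaw 0.001 dist 340
```

The crank came off (36 mm gap, about 3 N of weight). Carrying it to the mat.

Request:
arm_command(targets=[[-0.003, 0.014, 0, 0, 230], [-0.006, 0.028, 0, 0, 230], [-0.006, 0.028, 0, 0, 230], [-0.006, 0.028, 0, 0, 230], [-0.006, 0.028, 0, 0, 230], [-0.006, 0.028, 0, 0, 230], [-0.006, 0.028, 0, 0, 230], [-0.006, 0.028, 0, 0, 230], [-0.006, 0.028, 0, 0, 230], [-0.006, 0.028, 0, 0, 230], [-0.006, 0.028, 0, 0, 230], [-0.004, 0.018, 0, 0, 230], [0, 0, 0, 0, 230], [0, 0, 0, 0, 230]])

```text
time: 37.28
position: [499.7, -402.4, 166.3]
tool_rot: [-0.005, 0.999, 0.05, 0.001]
wrist_force: [-0.4, 0.6, -3.0]
finger_gap: 0.412
```

```bash
python3 - <<'E'
from h import *
print(pose()[2].round(3).tolist());go((505,-413,24.5),-84.6)
E
```

```text
[[0.995, 0.1, 0.002], [0.1, -0.995, 0.01], [0.003, -0.01, -1.0]]
t 37.28 p [ 499.7 -402.4  166.3] jaw -84.3 tilt 0.57 F [-0.4  0.6 -3. ] gap 36.2 j6 0.74
shift mm [  3.9  12.5 141.6] yaw 0.006 dist 142
```

Request:
arm_command(targets=[[0.001, 0.004, 0.012, 0, 230], [0.001, 0.004, 0.022, 0, 230], [0, 0.002, 0.025, 0, 230], [0, 0, 0.025, 0, 230], [0, 0, 0.018, 0, 230], [0, 0, 0.01, 0, 230], [0, 0, 0.003, 0, 230], [0, 0, 0, 0, 230]])

```text
time: 37.95
position: [505.1, -403.5, 41.5]
tool_rot: [-0.007, 0.999, 0.054, 0.001]
wrist_force: [0.6, 0.6, -2.4]
finger_gap: 0.407
```

```bash
python3 - <<'E'
from h import *
go((505,-413,23.7),-84.6)
E
```

```text
t 37.95 p [ 505.1 -403.5   41.5] jaw -83.8 tilt 0.79 F [ 0.6  0.6 -2.4] gap 35.8 j6 0.73
shift mm [-1.2  9.7 17.6] yaw 0.014 dist 20
```

Request:
arm_command(targets=[[0, 0.002, 0.005, 0, 230], [0, 0.002, 0.005, 0, 230], [0, 0, 0.004, 0, 230], [0, 0, 0.003, 0, 230], [0, 0, 0.001, 0, 230], [0, 0, 0, 0, 230]])

```text
time: 38.45
position: [508.2, -408.6, 26.9]
tool_rot: [-0.004, 0.998, 0.055, 0.004]
wrist_force: [0.6, 0.5, -3.5]
finger_gap: 0.408
```

```bash
python3 - <<'E'
from h import *
go((505,-413,23.7),-84.6)
E
```

```text
t 38.45 p [ 508.2 -408.6   26.9] jaw -83.7 tilt 0.62 F [ 0.6  0.5 -3.5] gap 35.9 j6 0.73
shift mm [-3.7  4.1  3.2] yaw 0.015 dist 6
```

Request:
arm_command(targets=[[0, 0, 0.002, 0, 230], [0, 0, 0.002, 0, 230], [0, 0, 0.001, 0, 230], [0, 0, 0, 0, 230], [0, 0, 0, 0, 180], [0, 0, 0, 0, 120], [0, 0, 0, 0, 60], [0, 0, 0, 0, 0], [0, 0, 0, 0, 0], [0, 0, 0, 0, 0], [0, 0, 0, 0, 0], [0, 0, 0, 0, 0]])

```text
time: 39.45
position: [510.4, -410.8, 26.9]
tool_rot: [-0.001, 0.998, 0.054, 0.007]
wrist_force: [0.2, -0.5, -0.4]
finger_gap: 0.9
```

```bash
python3 - <<'E'
from h import *
st()
E
```

```text
t 39.45 p [ 510.4 -410.8   26.9] jaw -83.8 tilt 0.79 F [ 0.2 -0.5 -0.4] gap 79.2 j6 0.73
```

Released. Lifting clear and checking.

Request:
arm_command(targets=[[0, 0, 0, 0, 0], [0, 0, -0.006, 0, 0], [0, 0, -0.014, 0, 0], [0, 0, -0.022, 0, 0], [0, 0, -0.028, 0, 0], [0, 0, -0.028, 0, 0], [0, 0, -0.028, 0, 0], [-0.02, 0, -0.015, 0, 0], [-0.025, 0, 0, 0, 0], [-0.01, 0, 0, 0, 0], [0, 0, 0, 0, 0], [0, 0, 0, 0, 0]])

```text
time: 40.45
position: [452.6, -416.8, 185.0]
tool_rot: [0.002, 0.998, 0.055, 0.009]
wrist_force: [-0.1, -0.2, -0.6]
finger_gap: 0.997
```

```bash
python3 - <<'E'
from h import *
st();w=grab('wrist');s=grab('scene');t=grab('top')
for b in blobs(w,(0,150,60),(8,255,255),100):print('w',b[0],cv2.boundingRect(b[2]),onz(w,*b[1][0],90,True).round(1))
for b in blobs(s,(0,150,60),(8,255,255),10):
    q=cv2.boundingRect(b[2]);print('s',q,onz(s,q[0]+q[2]/2,q[1]+q[3]/2,72).round(1))
for z in(49,95):print(proj(s,(574,-404,z)).round(1))
# hub in wrist: dark grey brighter than mat
h=cv2.cvtColor(w['pixels'],cv2.COLOR_RGB2HSV)
for b in blobs(w,(0,0,55),(180,60,130),300)[:6]:
    P=np.array([onz(w,*c,53,True)[:2] for c in cv2.boxPoints(b[1])]);print('hub?',b[0],P.mean(0).round(1),np.linalg.norm(P[1]-P[0]).round(),np.linalg.norm(P[2]-P[1]).round())
for b in blobs(t,(12,60,110),(25,190,255),100):
    P=np.array([onz(t,*c,68)[:2]-[581,128.5] for c in cv2.boxPoints(b[1])]);m=P.mean(0)
    if np.linalg.norm(m)<150:print('pin gauge xy',m@[.982,-.191],m@[.191,.982],'L',np.linalg.norm(P[1]-P[0]),np.linalg.norm(P[2]-P[1]))
T0=np.load('/tmp/top.npz')
for n,lo,hi in(('jar',(105,180,100),(125,255,255)),('brass',(18,150,110),(30,255,255))):
  for b in blobs(t,lo,hi,25):
    P=onz(t,*b[1][0],60);print(n,b[0],P.round(1)) if P[0]>300 else 0
E
```

```text
t 40.45 p [ 452.6 -416.8  185. ] jaw -83.7 tilt 1.08 F [-0.1 -0.2 -0.6] gap 87.8 j6 0.66
w 897.0 (259, 49, 34, 36) [ 569.7 -403.9   90. ]
s (331, 254, 31, 23) [567.5 123.4  72. ]
s (215, 180, 9, 14) [ 574.1 -397.5   72. ]
[219.  192.1]
[217.5 180.1]
hub? 7194.0 [ 286.8 -437.5] 393.0 91.0
hub? 2717.0 [ 99.2 -93.3] 286.0 301.0
hub? 1795.5 [ 535.2 -105.2] 97.0 61.0
hub? 1648.0 [ 524.4 -408.1] 37.0 74.0
pin gauge xy -1.71433679986807 65.48754317868601 L 69.65533221461406 98.7117146684094
jar 150.0 [400.7  84.1  60. ]
brass 128.0 [543.5 -76.2  60. ]
brass 105.5 [603.4 198.9  60. ]
brass 42.0 [ 703.  -249.6   60. ]
brass 37.5 [577.5 191.   60. ]
```

The checks agree: the grip appears where an upright crank on the mat should show it, the hub is near (506,-408) on the mat, and the pin and jar are as expected. Handing in.

```bash
python3 -c "
from station import bot
print(bot.close_job())"
```

```text
the job is handed in; nothing more can be done
None
```

The job is handed in, about 40 s of the allowed 72 s in. `close_job` gives no verdict, so the results below are my own measurements.

**What I did**
- Loaded the pin between pusher and bar, notch end towards the pusher, and fitted the crank over the square.
- Wound about 3.1 turns clockwise by the red grip.
- Pulled the crank off and stood it on the black mat.

**Last checks**
- **Pin:** its centre is about 63–65 mm past the bar and within 2 mm of the centre line.
- **Pusher:** the pin's rear edge puts the travel at about 168 mm.
- **Crank:** the hub is at about (506, -408), some 16 mm from the mat's middle. The red grip shows at the height expected for an upright, fully set-down crank.
- **Robot:** the hand is clear and the gripper is open.
- **Jar:** it measured within 5 mm of its first reading, which I take as measuring scatter. I did not measure the hammer and brush again. Nothing was moved near them.

**What went wrong or disagreed**
- **Lost grip:** during the first turn the fingers slipped off the red grip, and the next grasp only pinched its edge and pushed the crank back a little. I regripped with 55 N and wound the rest without trouble.
- **Seating:** I judged the crank fully down from the height where it stopped on the collar (TCP 110.5 mm against the 108 mm I expected) and from the camera views. I could not measure it directly.
- **Pin outline:** in the final overhead mask the pin ran together with the brass pusher (99 × 70 mm outline). The separate corner readings before that gave about 63 mm.

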